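# Register a wall-lamp back plate in the drill jig and cam it tight

### The job

Load the loose wooden back plate into the drill jig: lay it flat on the jig board, lengthwise between the two steel pins and the open cam, then push it home under the drill-bush arm until its long edge bears on both pins and its end is hard against the end stop. Only then swing the cam lever round as far as it goes so that the cam grips the plate there, and let go. Leave the tin, the sanding block and the tape roll where they are.

Things in the scene. Friction and masses are not known exactly. Their poses are not given: they have to be found in the camera images.
- back_plate: Pale wooden back plate of a wall lamp, loose: a flat board 52 (its x) by 140 (its y) by 22 mm thick, 14 mm cable hole in the middle; the top 3 mm is stepped in 3.5 mm all round, so the full-width sides are 19 mm high. 0.1 to 0.2 kg. Origin: centre of its underside, z up. Either end may go to the stop. Starts on the bench left of the jig, its length pointing roughly away from the robot.
- jig: Drill jig, fixed to the bench: a plywood board 126 (x) by 220 (y) by 18 mm thick. Origin: centre of its underside; x away from the robot, toward the two pins, y left, toward the end stop (drill-bush arm on top); the cam is in front. The plate lies along y. Mind the shelf overhead: from 0.6 m in front of the robot on, its underside is 0.39 m above the bench, so keep lifts low there.
- plate_home (a point): The spot on the jig board's top face (18 mm above the bench) where the plate's origin lies when the plate is home; axes as the jig's. The plate's x is then parallel to this x, either way round; its long edges lie at x +26 and -26 mm, its ends at y +70 and -70 mm from here. It lies at x +17, y -5 mm from the jig's origin.
- pin_near_stop (a point): Centre of the top of an upright steel locating pin, 12 mm in diameter, 17 mm high above the board; at x +32, y +44 mm from plate_home. The plate's long back edge bears on it.
- pin_far (a point): The same for the other pin, at x +32, y -48 mm from plate_home. The free gap of 80 mm between the pins takes a gripper finger.
- end_stop (a point): Foot of the end stop's face, on the board, at x 0, y +70 mm from plate_home. The stop is a dark wooden block 40 (x) by 30 (y) by 26 mm high. The steel drill-bush arm on its top, 36 (x) by 9 mm thick with a 4 mm brass collar, overhangs 16 mm toward -y, 26 mm above the board: the plate cannot go in there from above, it slides in under the arm with 4 mm to spare.
- cam_pivot (a point): The cam's vertical axis, 22 mm above the board, at x -59.5, y +36 mm from plate_home. The cam is a dark wooden disc 36 mm across, 4 to 20 mm above the board, 16 mm off centre. Open, it leaves 9 mm or more to the front edge of a plate that is home and spans y +2 to +49 mm from plate_home. It is screwed down through its pivot; the end of its swing is built into the pivot.
- cam_knob (a point): Round wooden knob on the end of the cam lever, 18 mm in diameter, 62 mm from the pivot axis. This point is on its axis, 42 mm above the board; the straight grip runs 8 mm up and down from here, the top is 12 mm above, the lever's top face 22 mm below. Open, the lever points toward the robot; locked, to the jig's -y, along the plate's front edge.
- cam (a joint): Angle of the cam lever about its pivot, rad: 0 fully open, growing counter-clockwise seen from above, 1.35 at its stop (locked). The cam's high side meets the front edge of a plate that is home at about 1.1. Stiff: 3 N at the knob moves it, about 10 N over the last part; it stays where it is left. Starts between 0 and 0.2.
- cam_lever: The cam disc with its lever and knob, one dark wooden piece that turns on the pivot. Its origin is on the pivot axis at the jig board's top face.
- varnish_tin: open tin of lacquer, 77 mm across, 68 mm high, behind the jig; leave it alone. Origin: centre of its underside.
- sanding_block: sanding block 90 by 104 by 26 mm, behind the jig; leave it alone. Origin: centre of its underside.
- tape_roll: roll of masking tape, 90 mm across, 20 mm high, behind the jig to the left; leave it alone. Origin: centre of its underside.

How it is judged (in metres and radians):
On the way, in this order (a step that is already met when the one before it is completed fails the run):
1. the plate lies home against both pins and the end stop while the cam is still open (x of back_plate in the frame of plate_home between -0.002 and 0.002 m and y of back_plate in the frame of plate_home between -0.002 and 0.002 m and z of back_plate in the frame of plate_home between -0.003 and 0.003 m and angle between the x axis of back_plate and the x axis of plate_home, either way round below 0.025 rad and value of joint cam below 0.4 rad), for 0.2 s.
2. the cam lever is swung round and the cam grips the plate, which is still home (x of back_plate in the frame of plate_home between -0.002 and 0.002 m and y of back_plate in the frame of plate_home between -0.002 and 0.002 m and z of back_plate in the frame of plate_home between -0.003 and 0.003 m and angle between the x axis of back_plate and the x axis of plate_home, either way round below 0.025 rad and value of joint cam above 1.22 rad and contact force between cam_lever and back_plate above 3 N), for 0.2 s.
At the end, for the whole second after the job is handed in: The plate lies at rest on the jig board, its centre within 2 mm of home in x and y, within 3 mm in height and 0.025 rad of square (edge on both pins, end on the stop); the cam lever is past 1.22 rad and the cam presses the plate with over 3 N (all of step 2 and linear speed of back_plate below 0.01 m/s); the robot touches nothing.
It fails at once if the varnish tin, the sanding block or the tape roll is moved by more than 25 mm (distance of any of varnish_tin, sanding_block, tape_roll from where it was at the start of the episode above 0.025 m).
It also fails if it takes over 72 s, if anything falls off the work surface, if the arm or the gripper's body presses on something with over 40 N, if the wrist force passes 120 N, or if a joint passes its speed limit or range.

### The arm

A 7-joint arm with a two-finger parallel gripper is mounted at the origin on a cart in front of the work surface, level with it; the furniture and walls round the work are solid. World frame = base frame: x ahead of the robot, y to its left, z up, the work surface at z = 0. Lengths are in mm, angles in rad, forces in N, time in s.
With the tool pointing down it reaches from about 350 to 900 mm from the base axis. Payload 7.2 kg.
Tool frame: the origin (TCP) lies between the finger pads; the fingertips stand 17 mm ahead of it and the grasp point (between the pads) lies 2 mm behind it; z points along the fingers, y is the line along which they close (so a half turn about z gives the same grasp; the last joint's range is limited). The gripper opens to 85 mm and grips with 20 to 120 N. Pads are 22 mm wide; open, the fingers measure 114 mm over their backs; the gripper's body (76 mm by 85 mm) begins 54 mm behind the grasp point. The pads swing forward as they close: fully open they stand 13 mm farther back than shut.
Start: joints at [1.096, 0.411, -0.013, 1.596, 0.006, 1.134, -0.082], TCP at [247.284, -574.002, 248.297] pointing down, gripper open.
Joint ranges: [-2.95, 2.95], [-0.29, 1.99], [-1.47, 1.44], [0.14, 2.54], [-1.03, 4.17], [0.13, 1.85], [-2.86, 2.86]. Speed limits (rad/s): [2.39, 2.39, 3.01, 3.01, 3.14, 3.14, 3.14].

### API

Orientations are given as a 3x3 rotation matrix whose columns are the frame's x, y, z axes.
In Python, from workcell import r gives the robot as it stands. The module is installed in compiled form; this text tells all that it offers.
- The arm moves only by the tool drive_tool, never from a script. Its argument "deltas" is a list of rows, each an object of numbers: "dx", "dy", "dz": the shift along the tool's x, y, z scaled (see below); "wx", "wy", "wz": the turn, a rotation vector about the tool's x, y, z scaled (see below); "hand": the opening, from 0 (shut) to 1 (fully open). A call has exactly 8 rows; each row shifts and turns the commanded pose from where the row before left it, along the tool's axes as they then stand; what a row does not reach is not made up. The controller multiplies each number of a shift by 0.025 m and each number of a turn by 60 degrees. A row lasts 1/8 s, in which the tool goes at most 62.5 mm and 10.7 degrees, less where a joint would pass 70% of its speed; a pose out of reach is approached as far as the arm can. A call with a number of a shift or a turn outside -1 to 1 is refused whole. A call with a gripper value outside its range is refused whole. The fingers move at their own pace and stop on an object; "grip_force" is the grip in N (left out, the last holds). Time passes only in rows, so rows that do not move let the fingers close, or fill a call up. It gives the time, the measured TCP pose, the force, the opening and the grip force at its end, in the units of the state.
- r.get_state(): the state, without advancing time (a new reading comes with each control period).
- r.get_image(name): name is "scene" or "top"; returns the picture (400x640x3 uint8, red, green, blue); there is no depth.
- r.calibration(name): a dict with "intrinsics" (3x3 intrinsics, pixels), "cam_to_world" (4x4, takes a point from camera to world coordinates). Camera axes: x right, y down, z forward; pixel columns grow to the right and rows downward; lengths in mm; the calibration is good to about 2 mm. A picture is of the moment at which its call begins. calibration takes no time and is no camera call.
- r.job_done(): hands the job in; it is judged then, once.
Trained networks look in the newest picture that a camera, given by its name, has taken for a name from the list of things; names that differ only in an ending like _2 or _b are one class to them, and where a whole thing is asked for, a point or a joint stands for the part that bears it (a point fixed in the world has none). Each returns a list of dicts, best first, with "confidence" (0 to 1); they miss things now and then, are a little off and sometimes report something else, mostly with a low value. They report only what shows in the picture. A call takes as long as a camera call.
- r.spot_in(label, camera): "position" ([column, row] in pixels, amid what is visible of it).
- r.outline_of(label, camera): "mask" (400x640 bool, what is visible of it) and "position" ([column, row] in pixels, amid what is visible of it).
- r.place_of(label, camera): "position" ([column, row] in pixels: a listed point, or the origin of a listed thing).
The state is a dict: "time": time; "joints": joint angles; "dq": joint speeds; "tau": joint torques, N m; "position": TCP position; "tool_rot": TCP orientation; "ft_force": force on the tool from outside, world axes, zero at the start; "moment": the same for the moment, N m; "gripper_width": finger opening in mm; "grasp_force": force on a finger pad.
Only numpy, scipy, OpenCV 4.12 (cv2) and the standard library are available. Lean on these libraries where they do the work, as an engineer would, in place of code of your own. Each camera call takes 0.05 s, during which the arm holds its last target. There are 200 camera calls.

## Working session

There is one attempt and no reset: what is moved stays moved. The work goes in short steps, Python scripts to look and compute and a tool call to move; the robot and the scene stay as the last step left them, time stands still between calls to the robot, and variables do not carry over. Pictures are saved under pics/ and viewed, at most 10 in all, crops included, and the job is handed in when it is done.

Besides the shell and the picture viewer there is one more tool, called after "Call:" by a JSON object that holds its "method" and its "body", one argument or row to a line. drive_tool: Moves the arm, as the interface text tells. Its arguments: {"type":"object","properties":{"deltas":{"type":"array"},"grip_force":{"type":"number"}},"required":["deltas"]}

```bash
mkdir -p pics; cat > h.py <<'E'
import numpy as np, cv2
from workcell import r
def ray(cam,px):
    c=r.calibration(cam);K=np.array(c["intrinsics"]);T=np.array(c["cam_to_world"])
    d=T[:3,:3]@np.linalg.solve(K,[px[0],px[1],1.]);return T[:3,3],d
def onz(cam,px,z):
    o,d=ray(cam,px);return o+d*(z-o[2])/d[2]
def proj(cam,p):
    c=r.calibration(cam);K=np.array(c["intrinsics"]);T=np.linalg.inv(np.array(c["cam_to_world"]))
    q=K@(T[:3,:3]@np.array(p,float)+T[:3,3]);return q[:2]/q[2]
def save(cam,name):
    im=r.get_image(cam);cv2.imwrite("pics/"+name,im[:,:,::-1]);return im
E
python3 - <<'E'
from h import *
np.set_printoptions(precision=1,suppress=True)
for c in("top","scene"):
    save(c,c+"0.png"); T=np.array(r.calibration(c)["cam_to_world"]);print(c,T[:3,3],T[:3,2],r.calibration(c)["intrinsics"][0])
    for l,z in [("back_plate",0),("jig",0),("plate_home",18),("pin_near_stop",35),("pin_far",35),("end_stop",18),("cam_pivot",40),("cam_knob",60),("varnish_tin",0),("sanding_block",0),("tape_roll",0)]:
        for q in r.place_of(l,c)[:1]: print(l,np.array(q["position"]),round(q["confidence"],2),onz(c,q["position"],z))
s=r.get_state();print(s["time"],s["tool_rot"],s["gripper_width"])
E
```

```text
top [ 364.4 -103.6 1125.9] [ 0.2  0.  -1. ] [496.2   0.  316.4]
back_plate [252.6 237.8] 0.78 [495.5  59.1   0. ]
jig [356.4 236.2] 0.67 [ 504.3 -177.6    0. ]
plate_home [361.5 230.4] 0.62 [ 515.4 -187.7   18. ]
pin_near_stop [344.6 213.1] 0.97 [ 551.1 -148.6   35. ]
pin_far [384.9 216.6] 0.97 [ 545.1 -238.2   35. ]
end_stop [330.2 221.8] 0.96 [ 533.4 -117.1   18. ]
cam_pivot [344.6 254.2] 0.81 [ 459.2 -149.5   40. ]
cam_knob [350.6 280.1] 0.93 [ 402.9 -162.1   60. ]
varnish_tin [320.8 162.7] 0.68 [675.8 -92.8   0. ]
sanding_block [388.7 155.8] 0.82 [ 695.7 -251.9    0. ]
tape_roll [264.2 162.2] 0.6 [674.4  40.3   0. ]
scene [219.1 535.  510.4] [ 0.4 -0.8 -0.5] [392.8   0.  325.8]
back_plate [315.9 286.7] 0.68 [481.2  73.2   0. ]
jig [362.7 220. ] 0.92 [ 496.3 -168.9    0. ]
plate_home [311.5 184.2] 0.29 [ 667.6 -226.5   18. ]
pin_near_stop [340.6 207.8] 0.85 [ 540.4 -139.9   35. ]
pin_far [361.3 188.3] 0.57 [ 536.9 -245.2   35. ]
end_stop [343.  221.2] 0.94 [ 522.3 -117.5   18. ]
cam_pivot [374.4 216.6] 0.95 [ 458.  -138.6   40. ]
cam_knob [402.3 210.8] 0.78 [ 405.2 -160.8   60. ]
varnish_tin [280.2 214.8] 0.58 [672.  -90.2   0. ]
sanding_block [309.4 186.1] 0.56 [ 683.5 -242.7    0. ]
tape_roll [245.5 241.5] 0.71 [677.2  31.1  -0. ]
1.2 [[ 0.9  0.4  0. ]
 [ 0.4 -0.9 -0. ]
 [ 0.   0.  -1. ]] 85.47428043371109
```

View pics/top0.png

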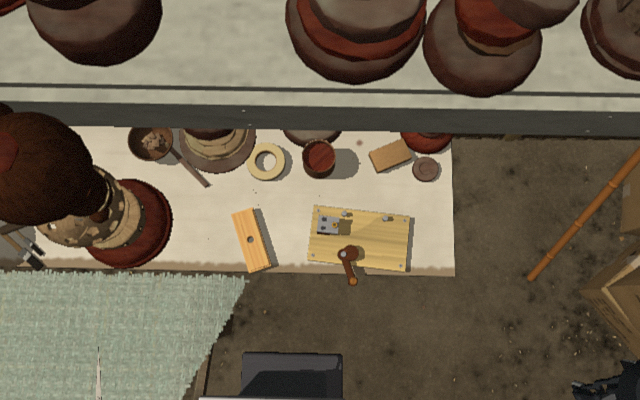

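View pics/scene0.png

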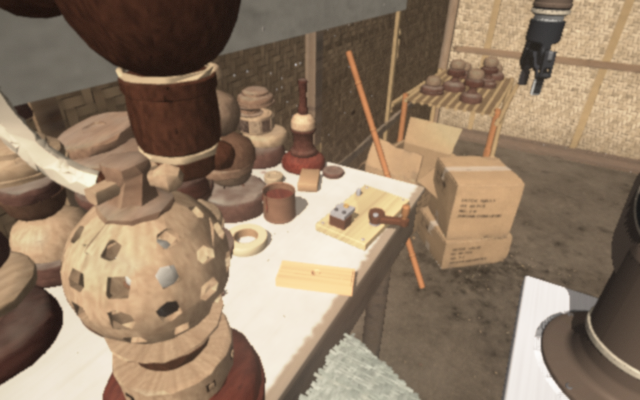

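```bash
cat > fit.py <<'E'
from h import *
from scipy.optimize import least_squares
np.set_printoptions(precision=2,suppress=True)
# jig fit from keypoints in both pictures (home frame coordinates)
P={"pin_near_stop":(32,44,35),"pin_far":(32,-48,35),"end_stop":(0,70,18),"cam_pivot":(-59.5,36,40)}
for c in("top","scene"): r.get_image(c)
obs=[(c,l,np.array(q[0]["position"])) for c in("top","scene") for l in P if (q:=r.place_of(l,c)) and q[0]["confidence"]>.7]
def w(v,p):
    c,s=np.cos(v[2]),np.sin(v[2]);return np.array([v[0]+c*p[0]-s*p[1],v[1]+s*p[0]+c*p[1],p[2]])
def fit(cams):
    f=lambda v:np.concatenate([proj(c,w(v,P[l]))-o for c,l,o in obs if c in cams])
    s=least_squares(f,[515,-190,0],x_scale=[1,1,.01],loss="soft_l1");return s.x,f(s.x)
for cams in(("top",),("top","scene")): print("home",cams,*fit(cams))
# masks -> hull polygons -> fit rectangle pose
def rectpose(cam,label,z):
    m=r.outline_of(label,cam)[0]["mask"].astype(np.uint8)
    ct=max(cv2.findContours(m,0,1)[0],key=cv2.contourArea)[:,0]
    pts=np.array([onz(cam,p,z)[:2] for p in ct],np.float32)
    return cv2.minAreaRect(pts)
for l,z in(("back_plate",19),("jig",18)):
    print(l,rectpose("top",l,z))
def fitplate():
  for c in("top","scene"):
    m=r.outline_of("back_plate",c)[0]["mask"].astype(np.float32)
    sm=cv2.GaussianBlur(m,(0,0),1.5)
    def f(v):
        pts=[proj(c,w(v,(x,y,z))) for x in(-26,26) for y in(-70,70) for z in(0,19)]
        h=cv2.convexHull(np.array(pts,np.float32))
        im=np.zeros(m.shape,np.uint8);cv2.fillConvexPoly(im,np.round(h*16).astype(np.int32),255,cv2.LINE_AA,4)
        return ((cv2.GaussianBlur(im/255.,(0,0),1.5)-sm)**2).sum()
    from scipy.optimize import minimize
    s=minimize(f,[493,60,-.15 if True else 0],method="Nelder-Mead",options=dict(initial_simplex=[[493,60,.15],[505,60,.15],[493,70,.15],[493,60,.35]]))
    print("plate",c,s.x,s.fun)
fitplate()
for c in("top","scene"):
    k=r.place_of("cam_knob",c)[0]; print("knob",onz(c,k["position"],60))
print(r.get_state()["tool_rot"],r.get_state()["position"],r.get_state()["time"])
E
python3 fit.py
```

```text
home ('top',) [ 521.3  -188.46   -0.15] [-2.2   1.09  2.03 -0.98]
home ('top', 'scene') [ 517.88 -189.56   -0.15] [-1.64  2.74  2.39  0.48  0.01 -1.47 -0.37  1.25 -1.78 -2.44]
back_plate ((489.88720703125, 59.52751159667969), (142.5289306640625, 53.848670959472656), 20.5511474609375)
jig ((478.1589050292969, -179.24476623535156), (219.32806396484375, 173.99658203125), 84.38130187988281)
plate top [491.07  61.01  -1.21] 31.233046614561932
plate scene [490.76  59.41  -1.22] 16.843836465688174
knob [ 403.16 -165.28   60.  ]
knob [ 399.03 -155.02   60.  ]
[[ 0.92  0.4  -0.  ]
 [ 0.4  -0.92 -0.  ]
 [-0.    0.   -1.  ]] [ 247.29 -574.01  248.29] 2.0
```

```bash
python3 - <<'E'
from h import *
im=r.get_image("top");c=im[195:295,295:425,::-1]
cv2.imwrite("pics/jigz.png",cv2.resize(c,None,fx=6,fy=6,interpolation=cv2.INTER_CUBIC))
E
```

```text
(no output)
```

View pics/jigz.png

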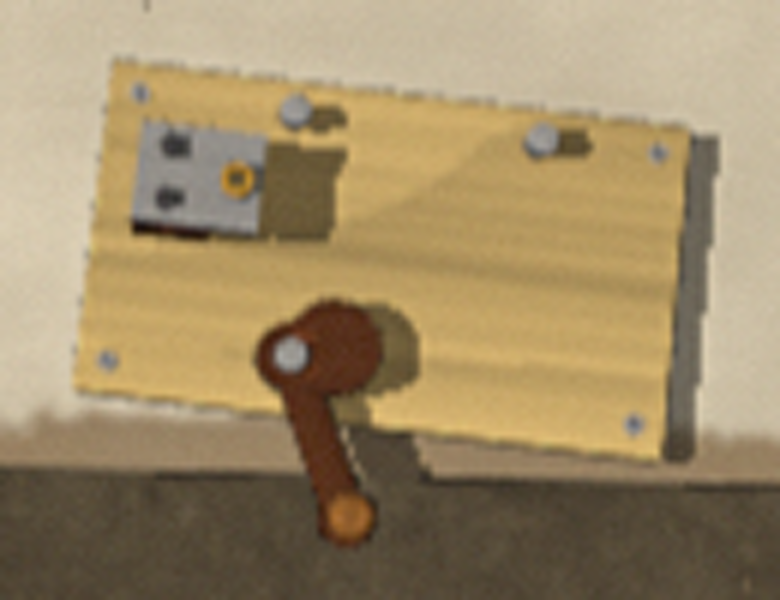

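The zoomed jig shows: pins at (295,110) and (541,140), pivot (291,353), knob (348,517), board corners (113,60), (690,128), (662,461), (76,390) in crop pixels. I'll fit the jig to these.

```bash
python3 - <<'E'
from h import *
from scipy.optimize import least_squares
np.set_printoptions(precision=3,suppress=True)
P=[((32,44,35),(295,110)),((32,-48,35),(541,140)),((-59.5,36,40),(291,353)),((46,115,18),(113,60)),((46,-105,18),(690,128)),((-80,-105,18),(662,461)),((-80,115,18),(76,390))]
px=lambda c:(np.array(c)+.5)/6-.5+[295,195]
def w(v,p):
    c,s=np.cos(v[2]),np.sin(v[2]);return np.array([v[0]+c*p[0]-s*p[1],v[1]+s*p[0]+c*p[1],p[2]])
f=lambda v:np.concatenate([proj("top",w(v,p))-px(o) for p,o in P])
s=least_squares(f,[515,-190,-.1],x_scale=[1,1,.01]);print(s.x,s.fun)
k=onz("top",px((348,517)),71);pv=w(s.x,P[2][0]);print("knob",k,pv,np.hypot(*(k-pv)[:2]),np.arctan2(*(k-pv)[1::-1]))
for l in("varnish_tin","sanding_block"): print(proj("top",w(s.x,(0,0,18))))
E
```

```text
[ 515.577 -187.797   -0.096] [ 0.165 -0.084  0.347 -0.303  0.008  0.476 -0.224 -0.131  0.356 -0.267
  0.217  0.116 -0.874  0.13 ]
knob [ 401.222 -165.67    71.   ] [ 459.817 -146.238   40.   ] 61.73259696222566 -2.8213803468873437
[361.522 230.31 ]
[361.522 230.31 ]
```

Call:
{"method": "drive_tool", "body": {
  "deltas": [
    {"wz":0.048,"hand":1},
    {"dx":0.8,"dy":-0.92},
    {"dx":0.8,"dy":-0.92},
    {"dx":0.8,"dy":-0.92},
    {"dx":0.8,"dy":-0.92},
    {"dx":0.8,"dy":-0.92},
    {"dx":0.8,"dy":-0.92},
    {"dx":0.8,"dy":-0.92}
  ]
}}

```text
invalid input
```

Call:
{"method": "drive_tool", "body": {
  "deltas": [
    {"dx":0.8,"dy":-0.92},
    {"dx":0.8,"dy":-0.92},
    {"dx":0.8,"dy":-0.92},
    {"dx":0.8,"dy":-0.92},
    {"dx":0.8,"dy":-0.92},
    {"dx":0.8,"dy":-0.92},
    {"dx":0.8,"dy":-0.92},
    {"dx":0.8,"dy":-0.92}
  ]
}}

```text
invalid input
```

```bash
cat > go.py <<'E'
from h import *
import sys
np.set_printoptions(precision=2,suppress=True)
# home frame and helpers: python3 go.py X Y Z yaw_deg(tool y), or H x y z yaw in home frame
a=sys.argv[1:];s=r.get_state();R=np.array(s["tool_rot"]);p=np.array(s["position"])
Y=-.096;H=np.array([515.6,-187.8]);RH=np.array([[np.cos(Y),-np.sin(Y)],[np.sin(Y),np.cos(Y)]])
yaw=np.degrees(np.arctan2(R[1,1],R[0,1]))
print("t",s["time"],"pos",p,"yaw",yaw,"home-frame",RH.T@(p[:2]-H),"ft",s["ft_force"],"w",s["gripper_width"],s["grasp_force"],"tilt",R[:,2],"j",np.array(s["joints"]))
if a:
    h=a[0]=="H";v=np.array(a[h:],float)
    t=np.r_[H+RH@v[:2],v[2]] if h else v[:3]
    tu=(v[3]-yaw+180)%360-180
    b=np.radians(v[3]);Rn=np.array([[-np.sin(b),np.cos(b),0],[np.cos(b),np.sin(b),0],[0,0,-1]]).T
    Rn=np.c_[[-np.sin(b),np.cos(b),0],[np.cos(b),np.sin(b),0],[0,0,-1]]
    print("target",t,"wz units",-tu/60,"shift units now-axes",R.T@(t-p)/25,"after turn",Rn.T@(t-p)/25)
E
python3 go.py 472.2 53.2 80 -69.4
```

```text
t 2.05 pos [ 247.28 -574.01  248.3 ] yaw -66.69093516882748 home-frame [-230.06 -410.15] ft [ 0.38 -0.55 -0.25] w 85.46701195223838 0.0 tilt [-0. -0. -1.] j [ 1.1   0.41 -0.01  1.6   0.01  1.13 -0.08]
target [472.2  53.2  80. ] wz units 0.0451510805195421 shift units now-axes [ 18.19 -19.48   6.73] after turn [ 17.25 -20.32   6.73]
```

Call:
{"method": "drive_tool", "body": {
  "deltas": [
    {"dx":0,"dy":0,"dz":0,"wx":0,"wy":0,"wz":0.045,"hand":1},
    {"dx":0.8,"dy":-0.92,"dz":0,"wx":0,"wy":0,"wz":0,"hand":1},
    {"dx":0.8,"dy":-0.92,"dz":0,"wx":0,"wy":0,"wz":0,"hand":1},
    {"dx":0.8,"dy":-0.92,"dz":0,"wx":0,"wy":0,"wz":0,"hand":1},
    {"dx":0.8,"dy":-0.92,"dz":0,"wx":0,"wy":0,"wz":0,"hand":1},
    {"dx":0.8,"dy":-0.92,"dz":0,"wx":0,"wy":0,"wz":0,"hand":1},
    {"dx":0.8,"dy":-0.92,"dz":0,"wx":0,"wy":0,"wz":0,"hand":1},
    {"dx":0.8,"dy":-0.92,"dz":0,"wx":0,"wy":0,"wz":0,"hand":1}
  ]
}}

```text
time: 3.05
position: [322.0, -373.1, 248.5]
tool_rot: [[0.936, 0.352, 0.0], [0.352, -0.936, -0.0], [0.0, 0.0, -1.0]]
ft_force: [0.1, 0.2, -0.1]
gripper_width: 85.5
grasp_force: 0.0
```

Call:
{"method": "drive_tool", "body": {
  "deltas": [
    {"dx":0.83,"dy":-0.99,"dz":0,"wx":0,"wy":0,"wz":0,"hand":1},
    {"dx":0.83,"dy":-0.99,"dz":0,"wx":0,"wy":0,"wz":0,"hand":1},
    {"dx":0.83,"dy":-0.99,"dz":0,"wx":0,"wy":0,"wz":0,"hand":1},
    {"dx":0.83,"dy":-0.99,"dz":0.1,"wx":0,"wy":0,"wz":0,"hand":1},
    {"dx":0.83,"dy":-0.99,"dz":0.3,"wx":0,"wy":0,"wz":0,"hand":1},
    {"dx":0.83,"dy":-0.99,"dz":0.5,"wx":0,"wy":0,"wz":0,"hand":1},
    {"dx":0.83,"dy":-0.99,"dz":0.6,"wx":0,"wy":0,"wz":0,"hand":1},
    {"dx":0.83,"dy":-0.99,"dz":0.6,"wx":0,"wy":0,"wz":0,"hand":1}
  ]
}}

```text
time: 4.05
position: [407.8, -129.4, 195.7]
tool_rot: [[0.936, 0.352, 0.001], [0.352, -0.936, -0.0], [0.001, 0.001, -1.0]]
ft_force: [0.2, -0.5, 0.6]
gripper_width: 85.5
grasp_force: 0.0
```

Call:
{"method": "drive_tool", "body": {
  "deltas": [
    {"dx":0.83,"dy":-0.99,"dz":0.6,"wx":0,"wy":0,"wz":0,"hand":1},
    {"dx":0.83,"dy":-0.99,"dz":0.6,"wx":0,"wy":0,"wz":0,"hand":1},
    {"dx":0.83,"dy":-0.99,"dz":0.7,"wx":0,"wy":0,"wz":0,"hand":1},
    {"dx":0.83,"dy":-0.99,"dz":0.7,"wx":0,"wy":0,"wz":0,"hand":1},
    {"dx":0.83,"dy":-0.99,"dz":0.7,"wx":0,"wy":0,"wz":0,"hand":1},
    {"dx":0.83,"dy":-0.99,"dz":0.7,"wx":0,"wy":0,"wz":0,"hand":1},
    {"dx":0,"dy":0,"dz":0.6,"wx":0,"wy":0,"wz":0,"hand":1},
    {"dx":0,"dy":0,"dz":0,"wx":0,"wy":0,"wz":0,"hand":1}
  ]
}}

```text
time: 5.05
position: [470.6, 51.9, 79.8]
tool_rot: [[0.936, 0.352, -0.003], [0.352, -0.936, -0.001], [-0.003, -0.0, -1.0]]
ft_force: [-0.2, -0.5, -0.9]
gripper_width: 85.1
grasp_force: 0.0
```

```bash
python3 go.py 472.2 53.2 18 -69.4
```

```text
t 5.05 pos [470.6  51.9  79.8] yaw -69.385970312018 home-frame [-67.77 234.28] ft [-0.22 -0.53 -0.86] w 85.13332730461947 0.0 tilt [-0. -0. -1.] j [ 0.1   0.42 -0.38  2.09  0.25  0.67 -1.66]
target [472.2  53.2  18. ] wz units 0.0002338281330333795 shift units now-axes [ 0.08 -0.03  2.47] after turn [ 0.08 -0.03  2.47]
```

Call:
{"method": "drive_tool", "body": {
  "deltas": [
    {"dx":0.08,"dy":-0.03,"dz":0.5,"wx":0,"wy":0,"wz":0,"hand":1},
    {"dx":0,"dy":0,"dz":0.6,"wx":0,"wy":0,"wz":0,"hand":1},
    {"dx":0,"dy":0,"dz":0.6,"wx":0,"wy":0,"wz":0,"hand":1},
    {"dx":0,"dy":0,"dz":0.5,"wx":0,"wy":0,"wz":0,"hand":1},
    {"dx":0,"dy":0,"dz":0.27,"wx":0,"wy":0,"wz":0,"hand":1},
    {"dx":0,"dy":0,"dz":0,"wx":0,"wy":0,"wz":0,"hand":1},
    {"dx":0,"dy":0,"dz":0,"wx":0,"wy":0,"wz":0,"hand":0.5},
    {"dx":0,"dy":0,"dz":0,"wx":0,"wy":0,"wz":0,"hand":0.3}
  ],
  "grip_force": 40
}}

```text
time: 6.05
position: [473.5, 54.0, 19.5]
tool_rot: [[0.936, 0.352, 0.001], [0.352, -0.936, 0.0], [0.001, 0.0, -1.0]]
ft_force: [-1.5, 1.4, 10.8]
gripper_width: 51.9
grasp_force: 10.1
```

Call:
{"method": "drive_tool", "body": {
  "deltas": [
    {"dx":0,"dy":0,"dz":0,"wx":0,"wy":0,"wz":0,"hand":0.3},
    {"dx":0,"dy":0,"dz":0,"wx":0,"wy":0,"wz":0,"hand":0},
    {"dx":0,"dy":0,"dz":0,"wx":0,"wy":0,"wz":0,"hand":0},
    {"dx":0,"dy":0,"dz":0,"wx":0,"wy":0,"wz":0,"hand":0},
    {"dx":0,"dy":0,"dz":-0.4,"wx":0,"wy":0,"wz":0,"hand":0},
    {"dx":0,"dy":0,"dz":-0.6,"wx":0,"wy":0,"wz":0,"hand":0},
    {"dx":0,"dy":0,"dz":-0.8,"wx":0,"wy":0,"wz":0,"hand":0},
    {"dx":0,"dy":0,"dz":-0.8,"wx":0,"wy":0,"wz":0,"hand":0}
  ]
}}

```text
time: 7.05
position: [473.2, 54.0, 85.5]
tool_rot: [[0.936, 0.352, 0.0], [0.352, -0.936, 0.0], [0.0, 0.0, -1.0]]
ft_force: [0.2, -0.2, -0.9]
gripper_width: 51.0
grasp_force: 42.1
```

```bash
python3 go.py H -4 -50 95 -5.5; python3 -c "
from h import *
im=save('scene','s1.png')"
```

```text
t 7.05 pos [473.23  53.96  85.51] yaw -69.38646624110598 home-frame [-65.35 236.58] ft [ 0.15 -0.23 -0.91] w 51.03068613595684 42.1442985534668 tilt [ 0.  0. -1.] j [ 0.1   0.41 -0.39  2.09  0.24  0.68 -1.66]
target [ 506.83 -237.19   95.  ] wz units -1.0647744373517662 shift units now-axes [-2.84 11.37 -0.38] after turn [-11.46   2.45  -0.38]
```

View pics/s1.png

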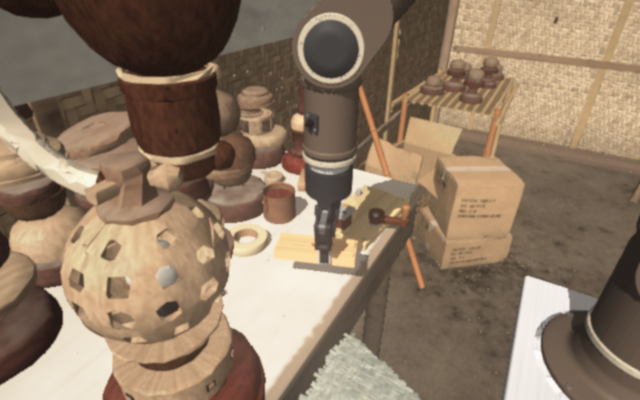

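Call:
{"method": "drive_tool", "body": {
  "deltas": [
    {"dx":0,"dy":0,"dz":-0.3,"wx":0,"wy":0,"wz":-0.133,"hand":0},
    {"dx":0,"dy":0,"dz":-0.3,"wx":0,"wy":0,"wz":-0.133,"hand":0},
    {"dx":0,"dy":0,"dz":0,"wx":0,"wy":0,"wz":-0.133,"hand":0},
    {"dx":0,"dy":0,"dz":0,"wx":0,"wy":0,"wz":-0.133,"hand":0},
    {"dx":0,"dy":0,"dz":0,"wx":0,"wy":0,"wz":-0.133,"hand":0},
    {"dx":0,"dy":0,"dz":0,"wx":0,"wy":0,"wz":-0.133,"hand":0},
    {"dx":0,"dy":0,"dz":0,"wx":0,"wy":0,"wz":-0.133,"hand":0},
    {"dx":0,"dy":0,"dz":0,"wx":0,"wy":0,"wz":-0.133,"hand":0}
  ]
}}

```text
time: 8.1
position: [473.2, 53.8, 99.4]
tool_rot: [[0.092, 0.996, 0.0], [0.996, -0.092, -0.0], [-0.0, 0.0, -1.0]]
ft_force: [-0.4, -0.7, -2.3]
gripper_width: 50.7
grasp_force: 42.2
```

```bash
python3 go.py H -3.5 -48 100 -5.5
```

```text
t 8.1 pos [473.18  53.76  99.36] yaw -5.294645436584296 home-frame [-65.38 236.39] ft [-0.41 -0.66 -2.34] w 50.692266563689 42.21156120300293 tilt [ 0. -0. -1.] j [ 0.33  0.44 -0.67  2.06  0.4   0.76 -0.68]
target [ 507.52 -235.24  100.  ] wz units 0.003422576056928506 shift units now-axes [-11.38   2.43  -0.02] after turn [-11.38   2.47  -0.03]
```

Call:
{"method": "drive_tool", "body": {
  "deltas": [
    {"dx":-0.8,"dy":0.2,"dz":0,"wx":0,"wy":0,"wz":0.003,"hand":0},
    {"dx":-1,"dy":0.2,"dz":0,"wx":0,"wy":0,"wz":0,"hand":0},
    {"dx":-1,"dy":0.2,"dz":0,"wx":0,"wy":0,"wz":0,"hand":0},
    {"dx":-1,"dy":0.2,"dz":0,"wx":0,"wy":0,"wz":0,"hand":0},
    {"dx":-1,"dy":0.2,"dz":0,"wx":0,"wy":0,"wz":0,"hand":0},
    {"dx":-1,"dy":0.2,"dz":0,"wx":0,"wy":0,"wz":0,"hand":0},
    {"dx":-1,"dy":0.2,"dz":0,"wx":0,"wy":0,"wz":0,"hand":0},
    {"dx":-1,"dy":0.2,"dz":0,"wx":0,"wy":0,"wz":0,"hand":0}
  ]
}}

```text
time: 9.1
position: [493.5, -145.1, 99.4]
tool_rot: [[0.1, 0.995, 0.0], [0.995, -0.1, -0.0], [-0.0, 0.0, -1.0]]
ft_force: [-0.1, -0.7, -0.9]
gripper_width: 51.1
grasp_force: 42.2
```

Call:
{"method": "drive_tool", "body": {
  "deltas": [
    {"dx":-1,"dy":0.2,"dz":0,"wx":0,"wy":0,"wz":0,"hand":0},
    {"dx":-1,"dy":0.2,"dz":0,"wx":0,"wy":0,"wz":0,"hand":0},
    {"dx":-1,"dy":0.2,"dz":0,"wx":0,"wy":0,"wz":0,"hand":0},
    {"dx":-0.6,"dy":0.2,"dz":0,"wx":0,"wy":0,"wz":0,"hand":0},
    {"dx":0,"dy":0.07,"dz":0,"wx":0,"wy":0,"wz":0,"hand":0},
    {"dx":0,"dy":0,"dz":0,"wx":0,"wy":0,"wz":0,"hand":0},
    {"dx":0,"dy":0,"dz":0,"wx":0,"wy":0,"wz":0,"hand":0},
    {"dx":0,"dy":0,"dz":0,"wx":0,"wy":0,"wz":0,"hand":0}
  ]
}}

```text
time: 10.1
position: [506.3, -235.0, 99.1]
tool_rot: [[0.099, 0.995, -0.0], [0.995, -0.099, 0.0], [0.0, -0.0, -1.0]]
ft_force: [0.2, 0.5, -1.8]
gripper_width: 50.8
grasp_force: 42.2
```

```bash
python3 go.py H -3.5 -46 42 -5.5; python3 -c "
from h import *
for c in ('top','scene'):
    im=r.get_image(c)
    cv2.imwrite('pics/%s2.png'%c,cv2.resize(im[190:300,290:430,::-1] if c=='top' else im[120:260,280:450,::-1],None,fx=4,fy=4,interpolation=2))
a=cv2.imread('pics/top2.png');b=cv2.imread('pics/scene2.png')
b=b[:440,:240] if 0 else cv2.resize(b,(240*680//560 if 0 else 534,440))
a=cv2.resize(a,(266,209));o=np.zeros((440,800,3),np.uint8);o[:209,:266]=a;o[:,266:]=b;cv2.imwrite('pics/both2.png',o)"
```

```text
t 10.1 pos [ 506.3  -235.05   99.11] yaw -5.6706273637819535 home-frame [ -4.73 -47.92] ft [ 0.15  0.53 -1.77] w 50.790294114118126 42.177584767341614 tilt [-0.  0. -1.] j [ 0.8   0.55 -0.6   1.87  0.4   0.84 -0.1 ]
target [ 507.71 -233.25   42.  ] wz units -0.0028437893963660105 shift units now-axes [0.08 0.05 2.28] after turn [0.08 0.05 2.28]
```

View pics/both2.png

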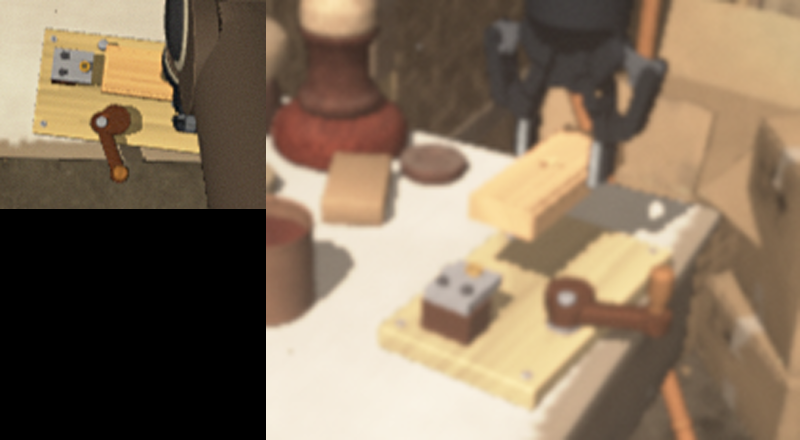

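The picture shows the plate held level over the board, left of the bush arm, between the pins and the cam. Lowering.

Call:
{"method": "drive_tool", "body": {
  "deltas": [
    {"dx":0.08,"dy":0.05,"dz":0.4,"wx":0,"wy":0,"wz":0,"hand":0},
    {"dx":0,"dy":0,"dz":0.6,"wx":0,"wy":0,"wz":0,"hand":0},
    {"dx":0,"dy":0,"dz":0.6,"wx":0,"wy":0,"wz":0,"hand":0},
    {"dx":0,"dy":0,"dz":0.5,"wx":0,"wy":0,"wz":0,"hand":0},
    {"dx":0,"dy":0,"dz":0.2,"wx":0,"wy":0,"wz":0,"hand":0},
    {"dx":0,"dy":0,"dz":0,"wx":0,"wy":0,"wz":0,"hand":0},
    {"dx":0,"dy":0,"dz":0,"wx":0,"wy":0,"wz":0,"hand":0},
    {"dx":0,"dy":0,"dz":0,"wx":0,"wy":0,"wz":0,"hand":0}
  ]
}}

```text
time: 11.2
position: [508.6, -234.1, 46.1]
tool_rot: [[0.1, 0.995, 0.002], [0.995, -0.1, -0.004], [-0.004, 0.002, -1.0]]
ft_force: [-20.0, 5.1, 53.4]
gripper_width: 50.9
grasp_force: 82.2
```

Call:
{"method": "drive_tool", "body": {
  "deltas": [
    {"dx":0,"dy":0,"dz":0.05,"wx":0,"wy":0,"wz":0,"hand":0},
    {"dx":0,"dy":0,"dz":0.05,"wx":0,"wy":0,"wz":0,"hand":0},
    {"dx":0,"dy":0,"dz":0.05,"wx":0,"wy":0,"wz":0,"hand":0},
    {"dx":0,"dy":0,"dz":0,"wx":0,"wy":0,"wz":0,"hand":0},
    {"dx":0,"dy":0,"dz":0,"wx":0,"wy":0,"wz":0,"hand":0},
    {"dx":0,"dy":0,"dz":0,"wx":0,"wy":0,"wz":0,"hand":0},
    {"dx":0,"dy":0,"dz":0,"wx":0,"wy":0,"wz":0,"hand":0},
    {"dx":0,"dy":0,"dz":0,"wx":0,"wy":0,"wz":0,"hand":0}
  ]
}}

```text
time: 12.2
position: [509.1, -234.2, 45.3]
tool_rot: [[0.099, 0.995, 0.003], [0.995, -0.099, -0.006], [-0.006, 0.004, -1.0]]
ft_force: [-31.1, 9.0, 84.1]
gripper_width: 50.5
grasp_force: 103.9
```

Call:
{"method": "drive_tool", "body": {
  "deltas": [
    {"dx":0,"dy":0,"dz":-0.3,"wx":0,"wy":0,"wz":0,"hand":0},
    {"dx":0,"dy":0,"dz":0,"wx":0,"wy":0,"wz":0,"hand":0},
    {"dx":0,"dy":0,"dz":0,"wx":0,"wy":0,"wz":0,"hand":0},
    {"dx":0,"dy":0,"dz":0,"wx":0,"wy":0,"wz":0,"hand":0},
    {"dx":0,"dy":0,"dz":0,"wx":0,"wy":0,"wz":0,"hand":0},
    {"dx":0,"dy":0,"dz":0,"wx":0,"wy":0,"wz":0,"hand":0},
    {"dx":0,"dy":0,"dz":0,"wx":0,"wy":0,"wz":0,"hand":0},
    {"dx":0,"dy":0,"dz":0,"wx":0,"wy":0,"wz":0,"hand":0}
  ]
}}

```text
time: 13.2
position: [508.4, -234.1, 47.4]
tool_rot: [[0.1, 0.995, 0.001], [0.995, -0.1, -0.002], [-0.002, 0.001, -1.0]]
ft_force: [-11.2, 2.2, 27.9]
gripper_width: 51.0
grasp_force: 62.9
```

```bash
python3 go.py; python3 -c "
from h import *
a=r.get_image('top')[195:285,300:420,::-1];b=r.get_image('scene')[150:250,310:430,::-1]
o=np.zeros((600,800,3),np.uint8);o[:300,:400]=cv2.resize(a,(400,300),interpolation=2);o[:,400:]=0
o=cv2.resize(b,(720,600),interpolation=2);o[:200,:266]=cv2.resize(a,(266,200),interpolation=2);cv2.imwrite('pics/both3.png',o)"
```

```text
t 13.2 pos [ 508.36 -234.12   47.43] yaw -5.7257832227404375 home-frame [ -2.76 -46.8 ] ft [-11.22   2.16  27.91] w 50.9820189977062 62.896908223629 tilt [ 0. -0. -1.] j [ 0.76  0.62 -0.55  1.9   0.47  0.75 -0.16]
```

View pics/both3.png

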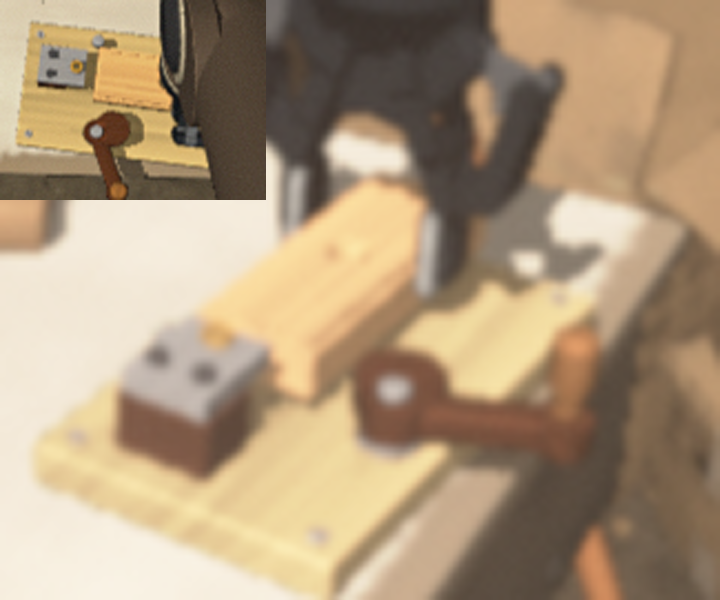

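The picture shows the rear finger standing on the far pin (plate itself fine, ahead of the bush arm). I lift, shift 24 mm toward −y so the finger clears the pin, and lower there.

Call:
{"method": "drive_tool", "body": {
  "deltas": [
    {"dx":0,"dy":0,"dz":-0.6,"wx":0,"wy":0,"wz":0,"hand":0},
    {"dx":0,"dy":0,"dz":0,"wx":0,"wy":0,"wz":0,"hand":0},
    {"dx":-0.96,"dy":0,"dz":0,"wx":0,"wy":0,"wz":0,"hand":0},
    {"dx":0,"dy":0,"dz":0,"wx":0,"wy":0,"wz":0,"hand":0},
    {"dx":0,"dy":0,"dz":0.4,"wx":0,"wy":0,"wz":0,"hand":0},
    {"dx":0,"dy":0,"dz":0.3,"wx":0,"wy":0,"wz":0,"hand":0},
    {"dx":0,"dy":0,"dz":0,"wx":0,"wy":0,"wz":0,"hand":0},
    {"dx":0,"dy":0,"dz":0,"wx":0,"wy":0,"wz":0,"hand":0}
  ],
  "grip_force": 40
}}

```text
time: 14.3
position: [505.5, -257.4, 42.7]
tool_rot: [[0.099, 0.995, -0.0], [0.995, -0.099, 0.0], [0.0, -0.0, -1.0]]
ft_force: [-0.3, 0.4, -1.8]
gripper_width: 51.1
grasp_force: 42.3
```

```bash
python3 go.py H -3.5 -71 38 -5.5
```

```text
t 14.3 pos [ 505.46 -257.38   42.68] yaw -5.697648117429319 home-frame [ -3.42 -70.23] ft [-0.31  0.41 -1.82] w 51.11517114928787 42.254374623298645 tilt [-0.  0. -1.] j [ 0.79  0.64 -0.55  1.88  0.47  0.75 -0.12]
target [ 505.31 -258.14   38.  ] wz units -0.003294135290488498 shift units now-axes [-0.03 -0.    0.19] after turn [-0.03 -0.    0.19]
```

Call:
{"method": "drive_tool", "body": {
  "deltas": [
    {"dx":0,"dy":0,"dz":0.1,"wx":0,"wy":0,"wz":0,"hand":0},
    {"dx":0,"dy":0,"dz":0.1,"wx":0,"wy":0,"wz":0,"hand":0},
    {"dx":0,"dy":0,"dz":0.02,"wx":0,"wy":0,"wz":0,"hand":0},
    {"dx":0,"dy":0,"dz":0,"wx":0,"wy":0,"wz":0,"hand":0},
    {"dx":0,"dy":0,"dz":0,"wx":0,"wy":0,"wz":0,"hand":0},
    {"dx":0,"dy":0,"dz":0,"wx":0,"wy":0,"wz":0,"hand":0},
    {"dx":0,"dy":0,"dz":0,"wx":0,"wy":0,"wz":0,"hand":0},
    {"dx":0,"dy":0,"dz":0,"wx":0,"wy":0,"wz":0,"hand":0}
  ]
}}

```text
time: 15.3
position: [505.4, -257.9, 37.7]
tool_rot: [[0.1, 0.995, 0.0], [0.995, -0.1, -0.0], [-0.0, 0.0, -1.0]]
ft_force: [-2.2, 1.0, 5.2]
gripper_width: 50.4
grasp_force: 43.0
```

Call:
{"method": "drive_tool", "body": {
  "deltas": [
    {"dx":0,"dy":0,"dz":0,"wx":0,"wy":0,"wz":0,"hand":1},
    {"dx":0,"dy":0,"dz":0,"wx":0,"wy":0,"wz":0,"hand":1},
    {"dx":0,"dy":0,"dz":-0.6,"wx":0,"wy":0,"wz":0,"hand":1},
    {"dx":0,"dy":0,"dz":-0.8,"wx":0,"wy":0,"wz":0,"hand":1},
    {"dx":-0.8,"dy":0,"dz":-0.2,"wx":0,"wy":0,"wz":0,"hand":1},
    {"dx":-1,"dy":0,"dz":0,"wx":0,"wy":0,"wz":0,"hand":0.3},
    {"dx":-1,"dy":0,"dz":0,"wx":0,"wy":0,"wz":0,"hand":0.3},
    {"dx":-0.1,"dy":0,"dz":0,"wx":0,"wy":0,"wz":0,"hand":0.3}
  ]
}}

```text
time: 16.3
position: [497.8, -332.3, 78.6]
tool_rot: [[0.103, 0.995, 0.001], [0.995, -0.103, -0.002], [-0.002, 0.001, -1.0]]
ft_force: [-0.5, -0.3, -0.2]
gripper_width: 31.9
grasp_force: 0.0
```

```bash
cat > look.py <<'E'
# plate pose in the home frame from the top mask
from h import *
from scipy.optimize import minimize
np.set_printoptions(precision=3,suppress=True)
def w(v,p):
    c,s=np.cos(v[2]),np.sin(v[2]);return np.array([v[0]+c*p[0]-s*p[1],v[1]+s*p[0]+c*p[1],p[2]])
Y=-.096;RH=np.array([[np.cos(Y),-np.sin(Y)],[np.sin(Y),np.cos(Y)]])
import sys
y0=float(sys.argv[1])
for c in("top","scene"):
    r.get_image(c)
    o=r.outline_of("back_plate",c)
    if not o: print(c,"none");continue
    m=o[0]["mask"].astype(np.float32);sm=cv2.GaussianBlur(m,(0,0),1.5)
    def f(v):
        v=[*(RH@v[:2]+[515.6,-187.8]),v[2]+Y]
        h=cv2.convexHull(np.array([proj(c,w(v,(x,y,z))) for x in(-26,26) for y in(-70,70) for z in(18,37)],np.float32))
        im=np.zeros(m.shape,np.uint8);cv2.fillConvexPoly(im,np.round(h*16).astype(np.int32),255,cv2.LINE_AA,4)
        return ((cv2.GaussianBlur(im/255.,(0,0),1.5)-sm)**2).sum()
    s=minimize(f,[-3,y0,0],method="Nelder-Mead",options=dict(initial_simplex=[[-3,y0,0],[3,y0,0],[-3,y0+8,0],[-3,y0,.1]]))
    print(c,o[0]["confidence"],"plate in home frame",s.x,s.fun)
E
python3 look.py -51; python3 go.py H -3.5 -140 40 -5.5
```

```text
top 0.93 plate in home frame [ -3.233 -51.126  -0.009] 26.050651364186542
scene 0.61 plate in home frame [ -2.902 -57.087   0.002] 26.1923002567989
t 16.5 pos [ 498.54 -328.72   77.9 ] yaw -5.659353285605518 home-frame [  -3.48 -141.91] ft [-1.11  0.66 -0.87] w 25.718939072588796 0.0 tilt [ 0.  0. -1.] j [ 0.91  0.63 -0.57  1.79  0.43  0.85  0.04]
target [ 498.7  -326.82   40.  ] wz units -0.0026558880934250814 shift units now-axes [ 0.08 -0.    1.52] after turn [ 0.08 -0.    1.52]
```

Call:
{"method": "drive_tool", "body": {
  "deltas": [
    {"dx":0,"dy":0,"dz":0.7,"wx":0,"wy":0,"wz":0,"hand":0.3},
    {"dx":0,"dy":0,"dz":0.74,"wx":0,"wy":0,"wz":0,"hand":0.3},
    {"dx":0.2,"dy":0,"dz":0,"wx":0,"wy":0,"wz":0,"hand":0.3},
    {"dx":0.2,"dy":0,"dz":0,"wx":0,"wy":0,"wz":0,"hand":0.3},
    {"dx":0.2,"dy":0,"dz":0,"wx":0,"wy":0,"wz":0,"hand":0.3},
    {"dx":0.2,"dy":0,"dz":0,"wx":0,"wy":0,"wz":0,"hand":0.3},
    {"dx":0.2,"dy":0,"dz":0,"wx":0,"wy":0,"wz":0,"hand":0.3},
    {"dx":0.2,"dy":0,"dz":0,"wx":0,"wy":0,"wz":0,"hand":0.3}
  ]
}}

```text
time: 17.5
position: [501.3, -300.1, 41.6]
tool_rot: [[0.1, 0.995, 0.001], [0.995, -0.1, -0.001], [-0.001, 0.001, -1.0]]
ft_force: [-0.4, -1.1, 1.0]
gripper_width: 25.4
grasp_force: 0.7
```

Call:
{"method": "drive_tool", "body": {
  "deltas": [
    {"dx":0.2,"dy":0,"dz":0,"wx":0,"wy":0,"wz":0,"hand":0.3},
    {"dx":0.2,"dy":0,"dz":0,"wx":0,"wy":0,"wz":0,"hand":0.3},
    {"dx":0.2,"dy":0,"dz":0,"wx":0,"wy":0,"wz":0,"hand":0.3},
    {"dx":0.2,"dy":0,"dz":0,"wx":0,"wy":0,"wz":0,"hand":0.3},
    {"dx":0,"dy":0,"dz":0,"wx":0,"wy":0,"wz":0,"hand":0.3},
    {"dx":0,"dy":0,"dz":0,"wx":0,"wy":0,"wz":0,"hand":0.3},
    {"dx":0,"dy":0,"dz":0,"wx":0,"wy":0,"wz":0,"hand":0.3},
    {"dx":0,"dy":0,"dz":0,"wx":0,"wy":0,"wz":0,"hand":0.3}
  ]
}}

```text
time: 18.5
position: [503.0, -280.3, 41.2]
tool_rot: [[0.1, 0.995, -0.0], [0.995, -0.1, 0.0], [0.0, -0.0, -1.0]]
ft_force: [0.4, 0.1, -0.0]
gripper_width: 25.3
grasp_force: 0.0
```

```bash
python3 look.py -20; python3 go.py H -3.5 -81 42 -5.5
```

```text
top 0.76 plate in home frame [ -3.322 -10.502  -0.01 ] 80.60608124177887
scene 0.61 plate in home frame [ -4.139 -23.315   0.083] 154.32838740373515
t 18.7 pos [ 503.04 -280.23   41.27] yaw -5.740592241898641 home-frame [ -3.64 -93.2 ] ft [ 0.53 -0.14 -0.8 ] w 25.60402589085902 0.0 tilt [ 0.  0. -1.] j [ 0.82  0.65 -0.54  1.86  0.47  0.76 -0.08]
target [ 504.35 -268.09   42.  ] wz units -0.0040098706983106545 shift units now-axes [ 0.49  0.   -0.03] after turn [ 0.49  0.01 -0.03]
```

Call:
{"method": "drive_tool", "body": {
  "deltas": [
    {"dx":0.15,"dy":0,"dz":0,"wx":0,"wy":0,"wz":0,"hand":0.3},
    {"dx":0.15,"dy":0,"dz":0,"wx":0,"wy":0,"wz":0,"hand":0.3},
    {"dx":0.1,"dy":0,"dz":0,"wx":0,"wy":0,"wz":0,"hand":0.3},
    {"dx":0.05,"dy":0,"dz":0,"wx":0,"wy":0,"wz":0,"hand":0.3},
    {"dx":0,"dy":0,"dz":0,"wx":0,"wy":0,"wz":0,"hand":0.3},
    {"dx":0,"dy":0,"dz":0,"wx":0,"wy":0,"wz":0,"hand":0.3},
    {"dx":0,"dy":0,"dz":0,"wx":0,"wy":0,"wz":0,"hand":0.3},
    {"dx":0,"dy":0,"dz":0,"wx":0,"wy":0,"wz":0,"hand":0.3}
  ]
}}

```text
time: 19.7
position: [504.2, -269.0, 41.3]
tool_rot: [[0.1, 0.995, 0.0], [0.995, -0.1, 0.0], [0.0, 0.0, -1.0]]
ft_force: [0.6, 0.7, 1.3]
gripper_width: 25.5
grasp_force: 0.0
```

Call:
{"method": "drive_tool", "body": {
  "deltas": [
    {"dx":0.04,"dy":0,"dz":0,"wx":0,"wy":0,"wz":0,"hand":0.3},
    {"dx":0.04,"dy":0,"dz":0,"wx":0,"wy":0,"wz":0,"hand":0.3},
    {"dx":0,"dy":0,"dz":0,"wx":0,"wy":0,"wz":0,"hand":0.3},
    {"dx":0,"dy":0,"dz":0,"wx":0,"wy":0,"wz":0,"hand":0.3},
    {"dx":0,"dy":0,"dz":0,"wx":0,"wy":0,"wz":0,"hand":0.3},
    {"dx":0,"dy":0,"dz":0,"wx":0,"wy":0,"wz":0,"hand":0.3},
    {"dx":0,"dy":0,"dz":0,"wx":0,"wy":0,"wz":0,"hand":0.3},
    {"dx":0,"dy":0,"dz":0,"wx":0,"wy":0,"wz":0,"hand":0.3}
  ]
}}

```text
time: 20.7
position: [504.1, -268.7, 41.4]
tool_rot: [[0.101, 0.995, -0.0], [0.995, -0.101, -0.002], [-0.002, 0.0, -1.0]]
ft_force: [-0.7, -5.8, -0.8]
gripper_width: 25.5
grasp_force: 2.7
```

Call:
{"method": "drive_tool", "body": {
  "deltas": [
    {"dx":-0.4,"dy":0,"dz":0,"wx":0,"wy":0,"wz":0,"hand":0.3},
    {"dx":0,"dy":0,"dz":-0.8,"wx":0,"wy":0,"wz":0,"hand":0},
    {"dx":0,"dy":0,"dz":-0.8,"wx":0,"wy":0,"wz":0,"hand":0},
    {"dx":0,"dy":-0.9,"dz":0,"wx":0,"wy":0,"wz":0,"hand":0},
    {"dx":0.9,"dy":-0.9,"dz":0,"wx":0,"wy":0,"wz":0,"hand":0},
    {"dx":0.9,"dy":-0.6,"dz":0,"wx":0,"wy":0,"wz":0,"hand":0},
    {"dx":0.9,"dy":0,"dz":0,"wx":0,"wy":0,"wz":0,"hand":0},
    {"dx":0,"dy":0,"dz":0,"wx":0,"wy":0,"wz":0,"hand":0}
  ]
}}

```text
time: 21.7
position: [451.4, -202.2, 83.0]
tool_rot: [[0.097, 0.995, 0.002], [0.995, -0.097, -0.001], [-0.0, 0.002, -1.0]]
ft_force: [-0.8, -0.6, 0.0]
gripper_width: 0.4
grasp_force: 0.0
```

```bash
python3 look.py 0; python3 go.py H -60 -20 42 -5.5
```

```text
top 0.89 plate in home frame [-4.097 15.832  0.017] 1038.2072655692332
scene 0.82 plate in home frame [ -6.137 -12.446   0.112] 192.07747842331196
t 21.9 pos [ 450.71 -204.75   81.79] yaw -5.783760811479566 home-frame [-62.96 -23.1 ] ft [-0.4   0.32  0.23] w -0.13714372195555288 0.0 tilt [ 0. -0. -1.] j [ 0.81  0.49 -0.61  2.04  0.41  0.74 -0.15]
target [ 453.96 -201.96   42.  ] wz units -0.004729346857992785 shift units now-axes [0.13 0.12 1.59] after turn [0.12 0.12 1.59]
```

Call:
{"method": "drive_tool", "body": {
  "deltas": [
    {"dx":0.1,"dy":0,"dz":0.8,"wx":0,"wy":0,"wz":0,"hand":0},
    {"dx":0,"dy":0,"dz":0.75,"wx":0,"wy":0,"wz":0,"hand":0},
    {"dx":0,"dy":0.3,"dz":0,"wx":0,"wy":0,"wz":0,"hand":0},
    {"dx":0,"dy":0.3,"dz":0,"wx":0,"wy":0,"wz":0,"hand":0},
    {"dx":0,"dy":0.1,"dz":0,"wx":0,"wy":0,"wz":0,"hand":0},
    {"dx":0,"dy":0.1,"dz":0,"wx":0,"wy":0,"wz":0,"hand":0},
    {"dx":0,"dy":0,"dz":0,"wx":0,"wy":0,"wz":0,"hand":0},
    {"dx":0,"dy":0,"dz":0,"wx":0,"wy":0,"wz":0,"hand":0}
  ]
}}

```text
time: 22.9
position: [470.4, -203.3, 42.6]
tool_rot: [[0.1, 0.995, -0.0], [0.995, -0.1, -0.0], [-0.0, -0.0, -1.0]]
ft_force: [-0.3, -0.3, 0.2]
gripper_width: 0.0
grasp_force: 0.0
```

Call:
{"method": "drive_tool", "body": {
  "deltas": [
    {"dx":0,"dy":0.06,"dz":0,"wx":0,"wy":0,"wz":0,"hand":0},
    {"dx":0,"dy":0.06,"dz":0,"wx":0,"wy":0,"wz":0,"hand":0},
    {"dx":0,"dy":0,"dz":0,"wx":0,"wy":0,"wz":0,"hand":0},
    {"dx":0,"dy":0,"dz":0,"wx":0,"wy":0,"wz":0,"hand":0},
    {"dx":0,"dy":0,"dz":0,"wx":0,"wy":0,"wz":0,"hand":0},
    {"dx":0,"dy":0,"dz":0,"wx":0,"wy":0,"wz":0,"hand":0},
    {"dx":0,"dy":0,"dz":0,"wx":0,"wy":0,"wz":0,"hand":0},
    {"dx":0,"dy":0,"dz":0,"wx":0,"wy":0,"wz":0,"hand":0}
  ]
}}

```text
time: 23.9
position: [473.6, -203.5, 42.5]
tool_rot: [[0.1, 0.995, 0.0], [0.995, -0.1, 0.0], [0.0, 0.0, -1.0]]
ft_force: [-1.7, -0.8, -0.4]
gripper_width: 0.1
grasp_force: 0.5
```

```bash
python3 go.py
```

```text
t 23.9 pos [ 473.57 -203.55   42.53] yaw -5.729170010537974 home-frame [-40.33 -19.7 ] ft [-1.69 -0.85 -0.41] w 0.11460689611167131 0.4856734960048925 tilt [ 0.  0. -1.] j [ 0.74  0.58 -0.56  2.01  0.47  0.69 -0.21]
```

Contact begins; continue in 1 mm steps until the force shows the pins.

Call:
{"method": "drive_tool", "body": {
  "deltas": [
    {"dx":0,"dy":0.04,"dz":0,"wx":0,"wy":0,"wz":0,"hand":0},
    {"dx":0,"dy":0.04,"dz":0,"wx":0,"wy":0,"wz":0,"hand":0},
    {"dx":0,"dy":0,"dz":0,"wx":0,"wy":0,"wz":0,"hand":0},
    {"dx":0,"dy":0,"dz":0,"wx":0,"wy":0,"wz":0,"hand":0},
    {"dx":0,"dy":0,"dz":0,"wx":0,"wy":0,"wz":0,"hand":0},
    {"dx":0,"dy":0,"dz":0,"wx":0,"wy":0,"wz":0,"hand":0},
    {"dx":0,"dy":0,"dz":0,"wx":0,"wy":0,"wz":0,"hand":0},
    {"dx":0,"dy":0,"dz":0,"wx":0,"wy":0,"wz":0,"hand":0}
  ]
}}

```text
time: 24.9
position: [475.4, -203.8, 42.5]
tool_rot: [[0.1, 0.995, -0.0], [0.995, -0.1, 0.0], [0.0, -0.0, -1.0]]
ft_force: [-3.0, 0.4, 1.8]
gripper_width: 0.5
grasp_force: 1.6
```

Call:
{"method": "drive_tool", "body": {
  "deltas": [
    {"dx":0,"dy":0.04,"dz":0,"wx":0,"wy":0,"wz":0,"hand":0},
    {"dx":0,"dy":0.04,"dz":0,"wx":0,"wy":0,"wz":0,"hand":0},
    {"dx":0,"dy":0,"dz":0,"wx":0,"wy":0,"wz":0,"hand":0},
    {"dx":0,"dy":0,"dz":0,"wx":0,"wy":0,"wz":0,"hand":0},
    {"dx":0,"dy":0,"dz":0,"wx":0,"wy":0,"wz":0,"hand":0},
    {"dx":0,"dy":0,"dz":0,"wx":0,"wy":0,"wz":0,"hand":0},
    {"dx":0,"dy":0,"dz":0,"wx":0,"wy":0,"wz":0,"hand":0},
    {"dx":0,"dy":0,"dz":0,"wx":0,"wy":0,"wz":0,"hand":0}
  ]
}}

```text
time: 25.9
position: [475.8, -203.7, 42.3]
tool_rot: [[0.1, 0.995, -0.003], [0.995, -0.1, 0.0], [-0.0, -0.003, -1.0]]
ft_force: [-8.2, 1.6, 4.6]
gripper_width: -0.1
grasp_force: 4.3
```

Call:
{"method": "drive_tool", "body": {
  "deltas": [
    {"dx":0,"dy":0.05,"dz":0,"wx":0,"wy":0,"wz":0,"hand":0},
    {"dx":0,"dy":0.05,"dz":0,"wx":0,"wy":0,"wz":0,"hand":0},
    {"dx":0,"dy":0,"dz":0,"wx":0,"wy":0,"wz":0,"hand":0},
    {"dx":0,"dy":0,"dz":0,"wx":0,"wy":0,"wz":0,"hand":0},
    {"dx":0,"dy":0,"dz":0,"wx":0,"wy":0,"wz":0,"hand":0},
    {"dx":0,"dy":-0.3,"dz":0,"wx":0,"wy":0,"wz":0,"hand":0},
    {"dx":0,"dy":-0.4,"dz":0,"wx":0,"wy":0,"wz":0,"hand":0},
    {"dx":0,"dy":-0.3,"dz":-0.8,"wx":0,"wy":0,"wz":0,"hand":0}
  ]
}}

```text
time: 26.9
position: [454.4, -201.4, 61.9]
tool_rot: [[0.1, 0.995, -0.001], [0.995, -0.1, 0.001], [0.001, -0.001, -1.0]]
ft_force: [0.1, -0.2, 0.9]
gripper_width: 0.1
grasp_force: 0.0
```

```bash
python3 go.py H 0 -94 42 -5.5
```

```text
t 26.9 pos [ 454.38 -201.35   61.95] yaw -5.712476371058103 home-frame [-59.64 -19.36] ft [ 0.07 -0.19  0.87] w 0.1244970549538667 0.0 tilt [-0.  0. -1.] j [ 0.78  0.52 -0.59  2.04  0.44  0.7  -0.18]
target [ 506.59 -281.37   42.  ] wz units -0.003541272850968369 shift units now-axes [-2.98  2.4   0.79] after turn [-2.99  2.39  0.8 ]
```

Call:
{"method": "drive_tool", "body": {
  "deltas": [
    {"dx":0,"dy":0,"dz":-0.7,"wx":0,"wy":0,"wz":0,"hand":0},
    {"dx":-0.9,"dy":0,"dz":0,"wx":0,"wy":0,"wz":0,"hand":0},
    {"dx":-0.9,"dy":0,"dz":0,"wx":0,"wy":0,"wz":0,"hand":0},
    {"dx":-0.9,"dy":0.8,"dz":0,"wx":0,"wy":0,"wz":0,"hand":0},
    {"dx":-0.3,"dy":0.8,"dz":0,"wx":0,"wy":0,"wz":0,"hand":0.3},
    {"dx":0,"dy":0.8,"dz":0.4,"wx":0,"wy":0,"wz":0,"hand":0.3},
    {"dx":0,"dy":0,"dz":0.8,"wx":0,"wy":0,"wz":0,"hand":0.3},
    {"dx":0,"dy":0,"dz":0.3,"wx":0,"wy":0,"wz":0,"hand":0.3}
  ]
}}

```text
time: 27.9
position: [505.8, -281.8, 40.9]
tool_rot: [[0.1, 0.995, -0.002], [0.995, -0.1, 0.001], [0.001, -0.003, -1.0]]
ft_force: [-0.6, 0.3, 0.1]
gripper_width: 25.6
grasp_force: 0.0
```

```bash
python3 look.py 0; python3 go.py H 0 -81.5 42 -5.5;python3 -c "
from h import *
a=r.get_image('top')[195:285,300:420,::-1];cv2.imwrite('pics/t4.png',cv2.resize(a,None,fx=6,fy=6,interpolation=2))"
```

```text
top 0.84 plate in home frame [ 0.754 -5.261  0.021] 92.93919778296097
scene 0.54 plate in home frame [-63.059  55.488  -0.245] 1167.3638868957382
t 28.1 pos [ 506.86 -282.32   42.6 ] yaw -5.735017807462775 home-frame [  0.36 -94.93] ft [ 0.5  -0.45 -0.06] w 25.67929412808804 0.0 tilt [-0.  0. -1.] j [ 0.82  0.65 -0.54  1.85  0.47  0.77 -0.08]
target [ 507.79 -268.92   42.  ] wz units -0.003916963457713033 shift units now-axes [ 0.54 -0.02  0.02] after turn [ 0.54 -0.01  0.02]
```

View pics/t4.png

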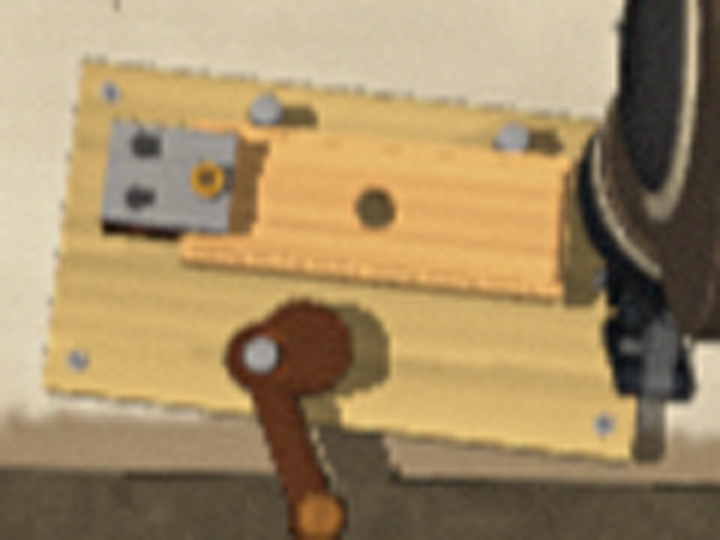

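The plate lies under the bush arm with its back edge along both pins ((265,108), (513,138)), cable hole at (375,209). Pressing the end once more.

Call:
{"method": "drive_tool", "body": {
  "deltas": [
    {"dx":0.2,"dy":0,"dz":0,"wx":0,"wy":0,"wz":0,"hand":0.3},
    {"dx":0.2,"dy":0,"dz":0,"wx":0,"wy":0,"wz":0,"hand":0.3},
    {"dx":0.06,"dy":0,"dz":0,"wx":0,"wy":0,"wz":0,"hand":0.3},
    {"dx":0.06,"dy":0,"dz":0,"wx":0,"wy":0,"wz":0,"hand":0.3},
    {"dx":0.04,"dy":0,"dz":0,"wx":0,"wy":0,"wz":0,"hand":0.3},
    {"dx":0,"dy":0,"dz":0,"wx":0,"wy":0,"wz":0,"hand":0.3},
    {"dx":0,"dy":0,"dz":0,"wx":0,"wy":0,"wz":0,"hand":0.3},
    {"dx":0,"dy":0,"dz":0,"wx":0,"wy":0,"wz":0,"hand":0.3}
  ]
}}

```text
time: 29.15
position: [508.6, -269.6, 42.7]
tool_rot: [[0.101, 0.995, 0.0], [0.995, -0.101, -0.001], [-0.001, 0.0, -1.0]]
ft_force: [-1.0, -5.9, 1.7]
gripper_width: 25.7
grasp_force: 2.7
```

```bash
python3 go.py; python3 -c "
from h import *
Y=-.096;RH=np.array([[np.cos(Y),-np.sin(Y)],[np.sin(Y),np.cos(Y)]])
p=onz('top',((375+.5)/6-.5+300,(209+.5)/6-.5+195),40)[:2];print('hole in home',RH.T@(p-[515.6,-187.8]))"
```

```text
t 29.15 pos [ 508.63 -269.63   42.71] yaw -5.783968678467772 home-frame [  0.91 -82.12] ft [-0.99 -5.87  1.67] w 25.67696667677138 2.69350218703039 tilt [ 0. -0. -1.] j [ 0.8   0.65 -0.54  1.86  0.47  0.76 -0.1 ]
hole in home [-1.05354509  0.35225674]
```

Call:
{"method": "drive_tool", "body": {
  "deltas": [
    {"dx":0.04,"dy":0,"dz":0,"wx":0,"wy":0,"wz":0,"hand":0.3},
    {"dx":0.04,"dy":0,"dz":0,"wx":0,"wy":0,"wz":0,"hand":0.3},
    {"dx":0,"dy":0,"dz":0,"wx":0,"wy":0,"wz":0,"hand":0.3},
    {"dx":0,"dy":0,"dz":0,"wx":0,"wy":0,"wz":0,"hand":0.3},
    {"dx":0,"dy":0,"dz":0,"wx":0,"wy":0,"wz":0,"hand":0.3},
    {"dx":0,"dy":0,"dz":0,"wx":0,"wy":0,"wz":0,"hand":0.3},
    {"dx":0,"dy":0,"dz":0,"wx":0,"wy":0,"wz":0,"hand":0.3},
    {"dx":0,"dy":0,"dz":0,"wx":0,"wy":0,"wz":0,"hand":0.3}
  ]
}}

```text
time: 30.15
position: [508.2, -269.4, 42.7]
tool_rot: [[0.102, 0.995, -0.001], [0.995, -0.102, -0.003], [-0.003, -0.0, -1.0]]
ft_force: [-1.1, -9.0, 0.5]
gripper_width: 25.4
grasp_force: 4.8
```

```bash
python3 go.py
```

```text
t 30.15 pos [ 508.18 -269.37   42.71] yaw -5.849769741425292 home-frame [  0.43 -81.91] ft [-1.15 -9.03  0.5 ] w 25.36981279042562 4.797856535296887 tilt [-0. -0. -1.] j [ 0.8   0.65 -0.54  1.86  0.47  0.76 -0.1 ]
```

Call:
{"method": "drive_tool", "body": {
  "deltas": [
    {"dx":-0.5,"dy":0,"dz":0,"wx":0,"wy":0,"wz":0,"hand":0.3},
    {"dx":0,"dy":0,"dz":-0.8,"wx":0,"wy":0,"wz":0,"hand":0},
    {"dx":0,"dy":-0.4,"dz":-0.8,"wx":0,"wy":0,"wz":0,"hand":0},
    {"dx":0,"dy":-1,"dz":0,"wx":0,"wy":0,"wz":0,"hand":0},
    {"dx":0.9,"dy":-1,"dz":0,"wx":0,"wy":0,"wz":0,"hand":0},
    {"dx":0.9,"dy":0,"dz":0,"wx":0,"wy":0,"wz":0,"hand":0},
    {"dx":0.9,"dy":0,"dz":0,"wx":0,"wy":0,"wz":0,"hand":0},
    {"dx":0.3,"dy":0,"dz":0.5,"wx":0,"wy":0,"wz":0,"hand":0}
  ]
}}

```text
time: 31.15
position: [456.9, -196.8, 71.4]
tool_rot: [[0.098, 0.995, 0.003], [0.995, -0.098, -0.001], [-0.0, 0.003, -1.0]]
ft_force: [0.2, -0.6, -0.7]
gripper_width: 0.2
grasp_force: 0.0
```

```bash
python3 go.py H -42 -19 43 -5.5
```

```text
t 31.15 pos [ 456.89 -196.76   71.39] yaw -5.602967344722345 home-frame [-57.58 -14.54] ft [ 0.23 -0.57 -0.74] w 0.23107716622595306 0.0 tilt [ 0. -0. -1.] j [ 0.78  0.51 -0.6   2.04  0.43  0.72 -0.18]
target [ 471.97 -202.69   43.  ] wz units -0.0017161224120390746 shift units now-axes [-0.18  0.62  1.14] after turn [-0.18  0.62  1.14]
```

Call:
{"method": "drive_tool", "body": {
  "deltas": [
    {"dx":-0.16,"dy":0,"dz":0.6,"wx":0,"wy":0,"wz":0,"hand":0},
    {"dx":0,"dy":0,"dz":0.5,"wx":0,"wy":0,"wz":0,"hand":0},
    {"dx":0,"dy":0.4,"dz":0,"wx":0,"wy":0,"wz":0,"hand":0},
    {"dx":0,"dy":0.2,"dz":0,"wx":0,"wy":0,"wz":0,"hand":0},
    {"dx":0,"dy":0.12,"dz":0,"wx":0,"wy":0,"wz":0,"hand":0},
    {"dx":0,"dy":0,"dz":0,"wx":0,"wy":0,"wz":0,"hand":0},
    {"dx":0,"dy":0,"dz":0,"wx":0,"wy":0,"wz":0,"hand":0},
    {"dx":0,"dy":0,"dz":0,"wx":0,"wy":0,"wz":0,"hand":0}
  ]
}}

```text
time: 32.15
position: [472.8, -204.1, 42.6]
tool_rot: [[0.1, 0.995, -0.0], [0.995, -0.1, -0.0], [-0.0, -0.0, -1.0]]
ft_force: [-0.3, -0.3, -0.2]
gripper_width: 0.0
grasp_force: 0.0
```

```bash
python3 go.py
```

```text
t 32.15 pos [ 472.84 -204.12   42.65] yaw -5.734175718275244 home-frame [-41.   -20.34] ft [-0.34 -0.27 -0.21] w 0.03769001695809422 0.0 tilt [-0. -0. -1.] j [ 0.75  0.57 -0.56  2.01  0.47  0.69 -0.21]
```

Call:
{"method": "drive_tool", "body": {
  "deltas": [
    {"dx":0,"dy":0.1,"dz":0,"wx":0,"wy":0,"wz":0,"hand":0},
    {"dx":0,"dy":0.06,"dz":0,"wx":0,"wy":0,"wz":0,"hand":0},
    {"dx":0,"dy":0.06,"dz":0,"wx":0,"wy":0,"wz":0,"hand":0},
    {"dx":0,"dy":0.03,"dz":0,"wx":0,"wy":0,"wz":0,"hand":0},
    {"dx":0,"dy":0,"dz":0,"wx":0,"wy":0,"wz":0,"hand":0},
    {"dx":0,"dy":0,"dz":0,"wx":0,"wy":0,"wz":0,"hand":0},
    {"dx":0,"dy":0,"dz":0,"wx":0,"wy":0,"wz":0,"hand":0},
    {"dx":0,"dy":0,"dz":0,"wx":0,"wy":0,"wz":0,"hand":0}
  ]
}}

```text
time: 33.15
position: [476.1, -204.5, 42.0]
tool_rot: [[0.1, 0.995, -0.006], [0.995, -0.1, 0.0], [-0.0, -0.006, -1.0]]
ft_force: [-10.4, 1.3, 7.7]
gripper_width: -0.0
grasp_force: 5.1
```

```bash
python3 go.py
```

```text
t 33.15 pos [ 476.09 -204.46   42.  ] yaw -5.7548595903123605 home-frame [-37.73 -20.37] ft [-10.4    1.32   7.68] w -0.0428264673745143 5.141506445361301 tilt [-0.01  0.   -1.  ] j [ 0.74  0.58 -0.56  2.    0.47  0.7  -0.21]
```

Call:
{"method": "drive_tool", "body": {
  "deltas": [
    {"dx":0,"dy":-0.7,"dz":0,"wx":0,"wy":0,"wz":0,"hand":0},
    {"dx":0,"dy":-0.3,"dz":-0.9,"wx":0,"wy":0,"wz":0,"hand":0},
    {"dx":0,"dy":0,"dz":-0.9,"wx":0,"wy":0,"wz":0.17,"hand":0},
    {"dx":0,"dy":0,"dz":-0.9,"wx":0,"wy":0,"wz":0.17,"hand":0},
    {"dx":0,"dy":0,"dz":0,"wx":0,"wy":0,"wz":0.17,"hand":0.5},
    {"dx":0,"dy":0,"dz":0,"wx":0,"wy":0,"wz":0.17,"hand":0.5},
    {"dx":0,"dy":0,"dz":0,"wx":0,"wy":0,"wz":0.17,"hand":0.5},
    {"dx":0,"dy":0,"dz":0,"wx":0,"wy":0,"wz":0.17,"hand":0.5}
  ]
}}

```text
time: 34.15
position: [454.7, -202.1, 110.2]
tool_rot: [[0.922, 0.387, 0.001], [0.387, -0.922, -0.0], [0.001, 0.0, -1.0]]
ft_force: [0.1, 0.0, -0.7]
gripper_width: 43.0
grasp_force: 0.0
```

```bash
python3 go.py 401.2 -165.7 110 -71.6; python3 - <<'E'
from h import *
r.get_image("scene");k=r.place_of("cam_knob","scene");print(k[0]["confidence"],onz("scene",k[0]["position"],60)) if k else 0
r.get_image("top");k=r.place_of("cam_knob","top");print(k[0]["confidence"],onz("top",k[0]["position"],60)) if k else 0
E
```

```text
t 34.15 pos [ 454.75 -202.13  110.18] yaw -67.2519018631266 home-frame [-59.2 -20.1] ft [ 0.07  0.03 -0.67] w 43.001669489963994 0.0 tilt [ 0. -0. -1.] j [ 0.63  0.4  -0.38  2.02  0.21  0.76 -1.05]
target [ 401.2 -165.7  110. ] wz units 0.07246830228122292 shift units now-axes [-1.41 -2.17  0.01] after turn [-1.57 -2.06  0.01]
0.81 [ 400.95628273 -168.30982274   60.        ]
0.55 [ 402.34089408 -166.34520628   60.        ]
```

Call:
{"method": "drive_tool", "body": {
  "deltas": [
    {"dx":0,"dy":0,"dz":0,"wx":0,"wy":0,"wz":0.072,"hand":0.5},
    {"dx":-0.52,"dy":-0.68,"dz":0,"wx":0,"wy":0,"wz":0,"hand":0.5},
    {"dx":-0.52,"dy":-0.68,"dz":0,"wx":0,"wy":0,"wz":0,"hand":0.5},
    {"dx":-0.52,"dy":-0.68,"dz":0,"wx":0,"wy":0,"wz":0,"hand":0.5},
    {"dx":0,"dy":0,"dz":0,"wx":0,"wy":0,"wz":0,"hand":0.5},
    {"dx":0,"dy":0,"dz":0,"wx":0,"wy":0,"wz":0,"hand":0.5},
    {"dx":0,"dy":0,"dz":0,"wx":0,"wy":0,"wz":0,"hand":0.5},
    {"dx":0,"dy":0,"dz":0,"wx":0,"wy":0,"wz":0,"hand":0.5}
  ]
}}

```text
time: 35.35
position: [401.5, -166.6, 110.0]
tool_rot: [[0.947, 0.322, 0.0], [0.322, -0.947, 0.0], [0.0, -0.0, -1.0]]
ft_force: [-0.1, 0.6, 0.5]
gripper_width: 42.8
grasp_force: 0.0
```

```bash
python3 go.py 401.5 -166.2 62 -71.6
```

```text
t 35.35 pos [ 401.45 -166.65  109.97] yaw -71.24186065261446 home-frame [-115.65   10.12] ft [-0.06  0.62  0.5 ] w 42.76755486982815 0.0 tilt [ 0.  0. -1.] j [ 0.61  0.31 -0.39  2.16  0.18  0.7  -1.14]
target [ 401.5 -166.2   62. ] wz units 0.005968989123092191 shift units now-axes [ 0.01 -0.02  1.92] after turn [ 0.01 -0.02  1.92]
```

Call:
{"method": "drive_tool", "body": {
  "deltas": [
    {"dx":0,"dy":0,"dz":0.7,"wx":0,"wy":0,"wz":0,"hand":0.5},
    {"dx":0,"dy":0,"dz":0.7,"wx":0,"wy":0,"wz":0,"hand":0.5},
    {"dx":0,"dy":0,"dz":0.5,"wx":0,"wy":0,"wz":0,"hand":0.5},
    {"dx":0,"dy":0,"dz":0,"wx":0,"wy":0,"wz":0,"hand":0.5},
    {"dx":0,"dy":0,"dz":0,"wx":0,"wy":0,"wz":0,"hand":0.3},
    {"dx":0,"dy":0,"dz":0,"wx":0,"wy":0,"wz":0,"hand":0},
    {"dx":0,"dy":0,"dz":0,"wx":0,"wy":0,"wz":0,"hand":0},
    {"dx":0,"dy":0,"dz":0,"wx":0,"wy":0,"wz":0,"hand":0}
  ],
  "grip_force": 30
}}

```text
time: 36.35
position: [401.4, -166.8, 63.0]
tool_rot: [[0.947, 0.321, 0.001], [0.321, -0.947, -0.001], [0.001, 0.001, -1.0]]
ft_force: [-0.6, -1.0, 6.2]
gripper_width: 16.6
grasp_force: 29.5
```

```bash
cat > arc.py <<'E'
from h import *
import sys
pv=np.array([459.8,-146.2]);s=r.get_state();p=np.array(s["position"]);R=np.array(s["tool_rot"])
d=p[:2]-pv;print(s["time"],p,"radius",np.hypot(*d),"lever deg",np.degrees(np.arctan2(d[1],d[0])),"yaw",np.degrees(np.arctan2(R[1,1],R[0,1])),"cam est",1.35-(np.radians(-95.5)-np.arctan2(d[1],d[0])),"ft",np.round(s["ft_force"],1),s["gripper_width"])
E
python3 arc.py
```

```text
36.35 [ 401.37475077 -166.77875646   63.02798886] radius 61.9434820233499 lever deg -160.59652909907587 yaw -71.27327677571041 cam est 0.21385123560082842 ft [-0.6 -1.   6.2] 16.558384296405134
```

Call:
{"method": "drive_tool", "body": {
  "deltas": [
    {"dx":0.0185,"dy":0.302,"dz":0,"wx":0,"wy":0,"wz":-0.1167,"hand":0},
    {"dx":0.0185,"dy":0.302,"dz":0,"wx":0,"wy":0,"wz":-0.1167,"hand":0},
    {"dx":0.0185,"dy":0.302,"dz":0,"wx":0,"wy":0,"wz":-0.1167,"hand":0},
    {"dx":0.0185,"dy":0.302,"dz":0,"wx":0,"wy":0,"wz":-0.1167,"hand":0},
    {"dx":0.0185,"dy":0.302,"dz":0,"wx":0,"wy":0,"wz":-0.1167,"hand":0},
    {"dx":0.0185,"dy":0.302,"dz":0,"wx":0,"wy":0,"wz":-0.1167,"hand":0},
    {"dx":0,"dy":0,"dz":0,"wx":0,"wy":0,"wz":0,"hand":0},
    {"dx":0,"dy":0,"dz":0,"wx":0,"wy":0,"wz":0,"hand":0}
  ]
}}

```text
time: 37.35
position: [430.2, -201.8, 63.1]
tool_rot: [[0.489, 0.872, 0.002], [0.872, -0.489, -0.002], [-0.001, 0.002, -1.0]]
ft_force: [0.7, -4.2, 5.0]
gripper_width: 16.7
grasp_force: 29.5
```

```bash
python3 arc.py
```

```text
37.35 [ 430.15031309 -201.80740406   63.09801982] radius 63.01815072268731 lever deg -118.06639378823142 yaw -29.291890896346022 cam est 0.9561421280937659 ft [ 0.7 -4.2  5. ] 16.653380089566017
```

Call:
{"method": "drive_tool", "body": {
  "deltas": [
    {"dx":0.015,"dy":0.246,"dz":0,"wx":0,"wy":0,"wz":-0.095,"hand":0},
    {"dx":0.015,"dy":0.246,"dz":0,"wx":0,"wy":0,"wz":-0.095,"hand":0},
    {"dx":0.015,"dy":0.246,"dz":0,"wx":0,"wy":0,"wz":-0.095,"hand":0},
    {"dx":0.015,"dy":0.246,"dz":0,"wx":0,"wy":0,"wz":-0.095,"hand":0},
    {"dx":0,"dy":0.08,"dz":0,"wx":0,"wy":0,"wz":0,"hand":0},
    {"dx":0,"dy":0,"dz":0,"wx":0,"wy":0,"wz":0,"hand":0},
    {"dx":0,"dy":0,"dz":0,"wx":0,"wy":0,"wz":0,"hand":0},
    {"dx":0,"dy":0,"dz":0,"wx":0,"wy":0,"wz":0,"hand":0}
  ]
}}

```text
time: 38.35
position: [453.9, -209.6, 63.0]
tool_rot: [[0.114, 0.994, -0.001], [0.994, -0.114, -0.002], [-0.003, -0.001, -1.0]]
ft_force: [-3.3, -5.3, 8.6]
gripper_width: 16.5
grasp_force: 29.9
```

```bash
python3 arc.py
```

```text
38.35 [ 453.94355665 -209.64519903   63.02451843] radius 63.71492139391541 lever deg -95.27386321695461 yaw -6.5189223547214 cam est 1.3539468314240102 ft [-3.3 -5.3  8.6] 16.458990159424538
```

Call:
{"method": "drive_tool", "body": {
  "deltas": [
    {"dx":0,"dy":0.06,"dz":0,"wx":0,"wy":0,"wz":-0.02,"hand":0},
    {"dx":0,"dy":0.06,"dz":0,"wx":0,"wy":0,"wz":-0.02,"hand":0},
    {"dx":0,"dy":0.04,"dz":0,"wx":0,"wy":0,"wz":0,"hand":0},
    {"dx":0,"dy":0,"dz":0,"wx":0,"wy":0,"wz":0,"hand":0},
    {"dx":0,"dy":0,"dz":0,"wx":0,"wy":0,"wz":0,"hand":0},
    {"dx":0,"dy":0,"dz":0,"wx":0,"wy":0,"wz":0,"hand":0},
    {"dx":0,"dy":0,"dz":0,"wx":0,"wy":0,"wz":0,"hand":0},
    {"dx":0,"dy":0,"dz":0,"wx":0,"wy":0,"wz":0,"hand":0}
  ]
}}

```text
time: 39.35
position: [456.8, -210.0, 62.9]
tool_rot: [[0.072, 0.997, -0.004], [0.997, -0.072, -0.002], [-0.003, -0.004, -1.0]]
ft_force: [-7.8, -5.4, 13.8]
gripper_width: 16.5
grasp_force: 30.3
```

```bash
python3 arc.py
```

```text
39.35 [ 456.79011267 -209.96306028   62.93539265] radius 63.834060483724414 lever deg -92.70259804717797 yaw -4.127055117062717 cam est 1.3988238745784636 ft [-7.8 -5.4 13.8] 16.52364262448943
```

Call:
{"method": "drive_tool", "body": {
  "deltas": [
    {"dx":0,"dy":0.06,"dz":0,"wx":0,"wy":0,"wz":-0.02,"hand":0},
    {"dx":0,"dy":0.06,"dz":0,"wx":0,"wy":0,"wz":-0.02,"hand":0},
    {"dx":0,"dy":0.04,"dz":0,"wx":0,"wy":0,"wz":0,"hand":0},
    {"dx":0,"dy":0,"dz":0,"wx":0,"wy":0,"wz":0,"hand":0},
    {"dx":0,"dy":0,"dz":0,"wx":0,"wy":0,"wz":0,"hand":0},
    {"dx":0,"dy":0,"dz":0,"wx":0,"wy":0,"wz":0,"hand":0},
    {"dx":0,"dy":0,"dz":0,"wx":0,"wy":0,"wz":0,"hand":0},
    {"dx":0,"dy":0,"dz":0,"wx":0,"wy":0,"wz":0,"hand":0}
  ]
}}

```text
time: 40.35
position: [460.0, -210.1, 62.8]
tool_rot: [[0.03, 1.0, -0.005], [1.0, -0.03, -0.003], [-0.003, -0.005, -1.0]]
ft_force: [-10.1, -4.8, 15.8]
gripper_width: 16.5
grasp_force: 30.6
```

```bash
python3 arc.py
```

```text
40.35 [ 459.99824079 -210.14369441   62.83297512] radius 63.944001703040065 lever deg -89.822369909458 yaw -1.7147088909016523 cam est 1.4490933387902616 ft [-10.1  -4.8  15.8] 16.511563948372803
```

Call:
{"method": "drive_tool", "body": {
  "deltas": [
    {"dx":0.01,"dy":0.08,"dz":0,"wx":0,"wy":0,"wz":-0.03,"hand":0},
    {"dx":0.01,"dy":0.08,"dz":0,"wx":0,"wy":0,"wz":-0.03,"hand":0},
    {"dx":0.01,"dy":0.08,"dz":0,"wx":0,"wy":0,"wz":-0.03,"hand":0},
    {"dx":0,"dy":0,"dz":0,"wx":0,"wy":0,"wz":0,"hand":0},
    {"dx":0,"dy":0,"dz":0,"wx":0,"wy":0,"wz":0,"hand":0},
    {"dx":0,"dy":0,"dz":0,"wx":0,"wy":0,"wz":0,"hand":0},
    {"dx":0,"dy":0,"dz":0,"wx":0,"wy":0,"wz":0,"hand":0},
    {"dx":0,"dy":0,"dz":0,"wx":0,"wy":0,"wz":0,"hand":0}
  ]
}}

```text
time: 41.35
position: [463.7, -210.0, 62.7]
tool_rot: [[-0.063, 0.998, -0.01], [0.998, 0.063, -0.003], [-0.003, -0.01, -1.0]]
ft_force: [-17.7, -5.9, 22.2]
gripper_width: 16.5
grasp_force: 31.7
```

```bash
python3 arc.py
```

```text
41.35 [ 463.69548643 -209.98507682   62.65349099] radius 63.90391880691209 lever deg -86.50516905734743 yaw 3.60535250701006 cam est 1.5069894156095527 ft [-17.7  -5.9  22.2] 16.549319392931157
```

Call:
{"method": "drive_tool", "body": {
  "deltas": [
    {"dx":0.01,"dy":0.08,"dz":0,"wx":0,"wy":0,"wz":0,"hand":0},
    {"dx":0.01,"dy":0.08,"dz":0,"wx":0,"wy":0,"wz":0,"hand":0},
    {"dx":0,"dy":0,"dz":0,"wx":0,"wy":0,"wz":0,"hand":0},
    {"dx":0,"dy":0,"dz":0,"wx":0,"wy":0,"wz":0,"hand":0},
    {"dx":0,"dy":0,"dz":0,"wx":0,"wy":0,"wz":0,"hand":0},
    {"dx":0,"dy":0,"dz":0,"wx":0,"wy":0,"wz":0,"hand":0},
    {"dx":0,"dy":0,"dz":0,"wx":0,"wy":0,"wz":0,"hand":0},
    {"dx":0,"dy":0,"dz":0,"wx":0,"wy":0,"wz":0,"hand":0}
  ]
}}

```text
time: 42.35
position: [464.0, -210.0, 62.4]
tool_rot: [[-0.062, 0.998, -0.017], [0.998, 0.062, -0.005], [-0.004, -0.017, -1.0]]
ft_force: [-28.8, -7.3, 33.6]
gripper_width: 16.8
grasp_force: 33.5
```

```bash
python3 arc.py; python3 -c "
from h import *
a=r.get_image('top')[195:285,300:420,::-1];cv2.imwrite('pics/t5.png',cv2.resize(a,None,fx=5,fy=5,interpolation=2))
b=r.get_image('scene')[150:250,310:430,::-1];cv2.imwrite('pics/s5.png',cv2.resize(b,None,fx=5,fy=5,interpolation=2))"
```

```text
42.35 [ 463.96751249 -210.00226621   62.35995034] radius 63.938230617687196 lever deg -86.26279497814757 yaw 3.5432804937150006 cam est 1.5112196413130798 ft [-28.8  -7.3  33.6] 16.847918769681574
```

View pics/s5.png

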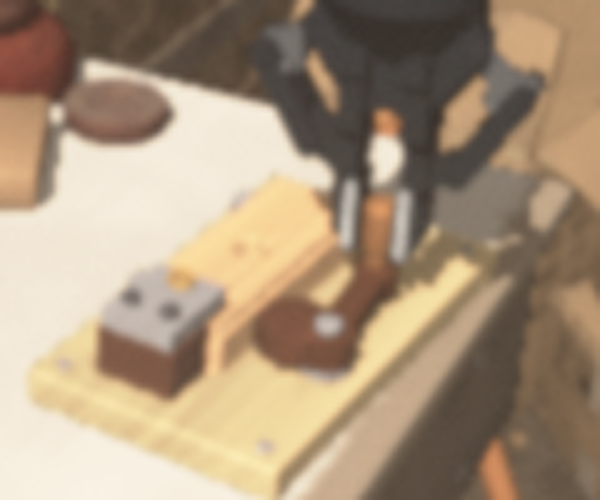

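Hard stop reached: 29 N and no further motion. The picture shows the lever along the plate's front edge at (350,290) and the cam on the plate. Relax, release, retreat upward.

Call:
{"method": "drive_tool", "body": {
  "deltas": [
    {"dx":0,"dy":-0.1,"dz":0,"wx":0,"wy":0,"wz":0,"hand":0},
    {"dx":0,"dy":-0.08,"dz":0,"wx":0,"wy":0,"wz":0,"hand":0},
    {"dx":0,"dy":0,"dz":0,"wx":0,"wy":0,"wz":0,"hand":0.5},
    {"dx":0,"dy":0,"dz":0,"wx":0,"wy":0,"wz":0,"hand":0.5},
    {"dx":0,"dy":0,"dz":0,"wx":0,"wy":0,"wz":0,"hand":0.5},
    {"dx":0,"dy":0,"dz":-0.6,"wx":0,"wy":0,"wz":0,"hand":0.5},
    {"dx":0,"dy":0,"dz":-0.9,"wx":0,"wy":0,"wz":0,"hand":0.5},
    {"dx":0,"dy":0,"dz":-0.9,"wx":0,"wy":0,"wz":0,"hand":0.5}
  ]
}}

```text
time: 43.45
position: [468.6, -207.0, 124.0]
tool_rot: [[-0.066, 0.998, 0.0], [0.998, 0.066, 0.0], [0.0, 0.0, -1.0]]
ft_force: [0.4, -0.2, 0.1]
gripper_width: 42.9
grasp_force: 0.0
```

Call:
{"method": "drive_tool", "body": {
  "deltas": [
    {"dx":-0.9,"dy":0,"dz":-0.9,"wx":0,"wy":0,"wz":0,"hand":0.5},
    {"dx":-1,"dy":0,"dz":-0.5,"wx":0,"wy":0,"wz":0,"hand":0.5},
    {"dx":-1,"dy":0,"dz":0,"wx":0,"wy":0,"wz":0,"hand":0.5},
    {"dx":-1,"dy":0,"dz":0,"wx":0,"wy":0,"wz":0,"hand":0.5},
    {"dx":-1,"dy":0,"dz":0,"wx":0,"wy":0,"wz":0,"hand":0.5},
    {"dx":-1,"dy":0,"dz":0,"wx":0,"wy":0,"wz":0,"hand":0.5},
    {"dx":-1,"dy":0,"dz":0,"wx":0,"wy":0,"wz":0,"hand":0.5},
    {"dx":0,"dy":0,"dz":0,"wx":0,"wy":0,"wz":0,"hand":0.5}
  ]
}}

```text
time: 44.45
position: [479.1, -381.9, 157.5]
tool_rot: [[-0.063, 0.998, 0.0], [0.998, 0.063, -0.0], [-0.0, 0.0, -1.0]]
ft_force: [-0.1, -0.0, -0.3]
gripper_width: 42.3
grasp_force: 0.0
```

```bash
python3 go.py; python3 look.py 0; python3 -c "
from h import *
a=r.get_image('top')[195:285,300:420,::-1];cv2.imwrite('pics/t6.png',cv2.resize(a,None,fx=6,fy=6,interpolation=2))"
```

```text
t 44.45 pos [ 479.11 -381.87  157.55] yaw 3.588518365102522 home-frame [ -17.72 -196.67] ft [-0.14 -0.02 -0.29] w 42.34666782696282 0.0 tilt [ 0. -0. -1.] j [ 1.07  0.57 -0.68  1.69  0.41  1.02  0.32]
top 0.68 plate in home frame [ 1.339 -3.864 -0.004] 116.5436604823268
scene 0.6 plate in home frame [  0.532 -14.4     0.129] 246.25921724710133
```

View pics/t6.png

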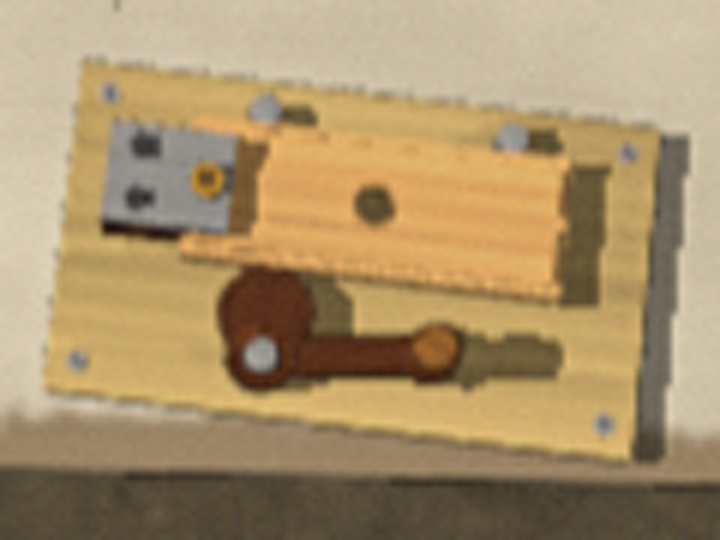

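The view from above shows the plate under the bush arm along both pins, its hole at (375,205), with the cam pressing its front edge. The lever is at its stop, knob at (436,347), and the arm is clear.

```bash
python3 -c "
from workcell import r
print(r.job_done())"
```

```text
the job is handed in; nothing more can be done
None
```

The plate is home against both pins and the end stop, with the cam swung to its stop and gripping it. The robot is clear and the job is handed in at about 45 s, but the hand-in returned no verdict.

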